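# Load the soapstone carvings into the skillet and put it on the burner

### The job

Get the carvings ready for warming before waxing: slide the empty skillet off the dark burner disc to the middle of the outlined resting circle, then put every grey soapstone carving on the bench into it, holding each with a light grip (no more than 40 N) because they chip. With all of them in, slide the skillet back to the middle of the burner disc, and only then turn the knob clockwise all the way on. Always slide the skillet along the hotplate, never lift or tip it, and leave the tin, bowl and mallet alone.

Things in the scene. Friction and masses are not known exactly. Their poses are not given: they have to be found in the camera images.
- stove: fixed steel hotplate box, 250 (x) by 510 (y) by 55 high; origin at the centre of its underside; y along its length; its flat top carries two marked positions and, at its -y end, the knob
- burner: the heating position: solid dark round disc of 190 diameter, flush with the hotplate's top; origin at its centre on the top surface
- rest: the resting position: area of the plain steel top ringed by a thin dark circle of 190 diameter, flush with the hotplate's top; origin at its centre on the top surface
- skillet: loose small metal skillet, 0.7 kg, 148 diameter at the foot, 160 at the rim, 45 high, wall 4, inner floor 5 above its underside; a straight wooden handle points along its own -x; origin at the centre of its underside, z up
- skillet_grip (a point): middle of the skillet's handle, 150 from the skillet's centre along its own -x and 36 above its underside; the handle is a bar 18 wide, 12 tall, from 77 to 207 from the centre, free underneath and at both sides
- knob (a joint): the hotplate's rotary knob: angle in rad, 0 = off, grows as it turns clockwise seen from above, stop at 1.4 = fully on; stays where left; may start a little way off zero
- knob_grip (a point): point on the knob's vertical axis at the height to grip; the knob's bar grip (42 long, 14 wide, its top 44 above the hotplate's top, this point 37 above; below it a round skirt of 44 diameter up to 14 above the top) lies along the hotplate's x when the knob is at 0 and turns with it
- stone0: a finished grey soapstone carving, a round medallion of 34 diameter, 18 high; origin at the centre of its underside, z up. Light grip only: grip force 40 N or less (it chips when the two fingers together press on it with more than 100 N). May be absent (None).
- stone1: a finished grey soapstone carving, a round medallion of 34 diameter, 18 high; origin at the centre of its underside, z up. Light grip only: grip force 40 N or less (it chips when the two fingers together press on it with more than 100 N). May be absent (None).
- stone2: a finished grey soapstone carving, a bar 40 long (its x) and 22 wide (its y), 18 high; origin at the centre of its underside, z up, x along the bar. Light grip only: grip force 40 N or less (it chips when the two fingers together press on it with more than 100 N). May be absent (None).
- stone3: a finished grey soapstone carving, a bar 40 long (its x) and 22 wide (its y), 18 high; origin at the centre of its underside, z up, x along the bar. Light grip only: grip force 40 N or less (it chips when the two fingers together press on it with more than 100 N). May be absent (None).
- stone4: a finished grey soapstone carving, a square tile 30 by 30, 18 high; origin at the centre of its underside, z up, x and y along its sides. Light grip only: grip force 40 N or less (it chips when the two fingers together press on it with more than 100 N). May be absent (None).
- stone5: a finished grey soapstone carving, a square tile 30 by 30, 18 high; origin at the centre of its underside, z up, x and y along its sides. Light grip only: grip force 40 N or less (it chips when the two fingers together press on it with more than 100 N). May be absent (None).
- tin: bystander: loose wax tin, 64 diameter, 60 high, origin at the centre of its underside
- bowl: bystander: loose terracotta bowl, 90 diameter, 40 high, origin at the centre of its underside
- mallet: bystander: fixed carver's mallet lying beyond the hotplate, 260 long, 70 thick; origin under its head

How it is judged:
On the way, in this order (a step that is already met when the one before it is completed fails the run):
1. the empty skillet has been slid to the resting circle (centre within 20 mm) (horizontal distance between skillet and rest below 0.02 m and linear speed of skillet below 0.02 m/s), for 0.2 s.
2. every carving present lies in the skillet, which is still on the resting circle, and the knob is not on (all of step 1 and horizontal distance between each of stone0, stone1, stone2, stone3, stone4, stone5 and skillet below 0.072 m and z of stone0 in the frame of skillet between -0.005 and 0.04 m and z of stone1 in the frame of skillet between -0.005 and 0.04 m and z of stone2 in the frame of skillet between -0.005 and 0.04 m and z of stone3 in the frame of skillet between -0.005 and 0.04 m and z of stone4 in the frame of skillet between -0.005 and 0.04 m and z of stone5 in the frame of skillet between -0.005 and 0.04 m and value of joint knob below 0.5 rad), for 0.2 s.
3. the loaded skillet has been slid to the burner disc (centre within 20 mm), and the knob is not yet on (horizontal distance between skillet and burner below 0.02 m and linear speed of skillet below 0.02 m/s and horizontal distance between each of stone0, stone1, stone2, stone3, stone4, stone5 and skillet below 0.072 m and z of stone0 in the frame of skillet between -0.005 and 0.04 m and z of stone1 in the frame of skillet between -0.005 and 0.04 m and z of stone2 in the frame of skillet between -0.005 and 0.04 m and z of stone3 in the frame of skillet between -0.005 and 0.04 m and z of stone4 in the frame of skillet between -0.005 and 0.04 m and z of stone5 in the frame of skillet between -0.005 and 0.04 m and value of joint knob below 0.5 rad), for 0.2 s.
4. the knob is turned fully on (beyond 1.2 rad) (value of joint knob above 1.2 rad), for 0.2 s.
At the end, for the whole second after the job is handed in: The skillet stands at rest on the burner disc, its centre within 20 mm of the disc's, with every carving present inside it below the rim, and the knob is turned beyond 1.2 rad (its stop is at 1.4) (horizontal distance between skillet and burner below 0.02 m and linear speed of skillet below 0.02 m/s and horizontal distance between each of stone0, stone1, stone2, stone3, stone4, stone5 and skillet below 0.072 m and z of stone0 in the frame of skillet between -0.005 and 0.04 m and z of stone1 in the frame of skillet between -0.005 and 0.04 m and z of stone2 in the frame of skillet between -0.005 and 0.04 m and z of stone3 in the frame of skillet between -0.005 and 0.04 m and z of stone4 in the frame of skillet between -0.005 and 0.04 m and z of stone5 in the frame of skillet between -0.005 and 0.04 m and value of joint knob above 1.2 rad and angle between skillet's own z axis and vertical below 0.1 rad); the robot touches nothing.
It fails at once if the skillet is lifted more than 12 mm off the hotplate or tipped by more than 0.2 rad (z of skillet in the frame of stove above 0.067 m or angle between skillet's own z axis and vertical above 0.2 rad).
It fails at once if a carving is squeezed by the two fingers with more than 100 N in sum (contact force between any of stone0, stone1, stone2, stone3, stone4, stone5 and the fingers above 100 N).
It fails at once if the tin or bowl is moved by more than 50 mm, or the mallet is hit with more than 15 N (distance of any of tin, bowl from where it was at the start of the episode above 0.05 m or contact force between any of the arm, the fingers and mallet above 15 N).
Of stone0, stone1, stone2, stone3, stone4, stone5 only 4 to 6 are there at a start; the rules pass over those that are not, and their reading is None.
At some moment in a run one of stone0, stone1, stone2, stone3, stone4, stone5 may be knocked a few centimetres aside while the robot is not near it.
Once in a run the grip may slacken for a moment while it holds something.
It also fails if it takes over 210 s, if anything falls off the work surface, if the arm or the gripper's body presses on something with over 40 N, if the wrist force passes 120 N, or if a joint passes its speed limit or range.

### The arm

A 6-joint arm with a two-finger parallel gripper is mounted at the origin on the work surface. World frame = base frame: x ahead of the robot, y to its left, z up, the work surface at z = 0. Lengths are in m, angles in rad, forces in N, time in s.
With the tool pointing down it reaches from about 0.3 to 0.875 m from the base axis. Payload 6.4 kg.
Tool frame: the origin (TCP) lies midway between the tips of the shut fingers; the grasp point (between the pads) lies 19 mm behind it; z points along the fingers, y is the line along which they close (so a half turn about z gives the same grasp; the last joint's range is limited). The gripper opens to 85 mm and grips with 20 to 120 N. Pads are 22 mm wide; open, the fingers measure 114 mm over their backs; the gripper's body (76 mm by 85 mm) begins 54 mm behind the grasp point. The pads swing forward as they close: fully open they stand 13 mm farther back than shut.
Start: joints at [1.013, 0.181, 1.607, -0, 1.354, -0.206], TCP at [0.198, 0.54, 0.211] pointing down, gripper open.
Joint ranges: [-2.99, 2.99], [-0.89, 2.07], [0.3, 2.58], [-1.14, 4.28], [0, 2.63], [-3.12, 3.12]. Speed limits (rad/s): [2.57, 2.57, 3.01, 3.14, 3.14, 3.14].

### API

Orientations are given as a unit quaternion [w, x, y, z].
In Python, from bench import get_obs, camera, hand_in gives the robot as it stands.
- The arm moves only by the tool carry_out, never from a script. Its argument "plan" is a list that holds one entry, the list of rows, each a list of 7 numbers: the shift along the world's x, y, z in m, then the turn, a rotation vector about the world's x, y, z in rad, then the opening, from 0 (shut) to 1 (fully open). In form: [[[x, y, z, rx, ry, rz, hand], ...]]. A call has exactly 5 rows; each row is the pose to reach, as a shift and turn from the pose commanded when the call began; what a row does not reach only later rows make up. A row lasts 1/12 s, in which the tool goes at most 41.7 mm and 7.16 degrees, less where a joint would pass 70% of its speed; a pose out of reach is approached as far as the arm can. A call with a gripper value outside its range is refused whole. The fingers move at their own pace and stop on an object; the grip force is fixed at half the most. Time passes only in rows, so rows that repeat a pose let the fingers close, or fill a call up. It gives the time, the measured TCP pose, the force, the opening and the grip force at its end, in the units of the state.
- get_obs(): the state, without advancing time (a new reading comes with each control period).
- camera(name): name is "side" or "top"; returns a dict with "pixels" (480x640x3 uint8, red, green, blue), "z_map" (480x640 float32, m along the optical axis (not along the pixel's ray), 0 where there is no reading), "camera_matrix" (3x3 intrinsics, pixels), "cam_to_world" (4x4, takes a point from camera to world coordinates). Camera axes: x right, y up, looking along -z (the intrinsics and any distortion apply to the point x, -y, -z); pixel columns grow to the right and rows downward; lengths in m; the calibration is good to about 2 mm. A picture is of the moment at which its call begins.
- hand_in(): hands the job in; it is judged then, once.
The state is a dict: "time_s": time; "q": joint angles; "dq": joint speeds; "joint_efforts": joint torques, N m; "eef_pos": TCP position; "eef_rot": TCP orientation; "wrist_force": force on the tool from outside, world axes, zero at the start; "torque": the same for the moment, N m; "opening": opening from 0.0 (shut) to 1.0 (fully open); "grasp_force": force on a finger pad.
Only numpy, scipy, OpenCV 4.12 (cv2) and the standard library are available. Lean on these libraries where they do the work, as an engineer would, in place of code of your own. Each camera call takes 0.05 s, during which the arm holds its last target. There are 200 camera calls.

## Working session

There is one attempt and no reset: what is moved stays moved. The work goes in short steps, Python scripts to look and compute and a tool call to move; the robot and the scene stay as the last step left them, time stands still between calls to the robot, and variables do not carry over. Pictures are saved under pics/ and viewed, at most 14 in all, crops included, and the job is handed in when it is done.

Besides the shell and the picture viewer there is one more tool, called after "Call:" as a command line: name --argument value ..., lists and objects as JSON in quotes. carry_out: Moves the arm, as the interface text tells. Its arguments: {"type":"object","properties":{"plan":{"type":"array","items":{"type":"array","items":{"type":"array","items":{"type":"number"}}}}},"required":["plan"]}

```bash
ls; mkdir -p pics; cat > h.py <<'E'
import numpy as np,cv2
from bench import get_obs,camera,hand_in
def world(c,u,v,z=None):
    "pixel -> world by depth map, or on the plane of height z"
    K=c["camera_matrix"];T=c["cam_to_world"]
    r=np.array([(u-K[0,2])/K[0,0],-(v-K[1,2])/K[1,1],-1.])
    if z is None: d=c["z_map"][int(v),int(u)]
    else: d=(z-T[2,3])/(T[:3,:3]@r)[2]
    return T[:3,:3]@(r*d)+T[:3,3]
def cloud(c):
    K=c["camera_matrix"];T=c["cam_to_world"];v,u=np.mgrid[:480,:640];d=c["z_map"]
    P=np.stack([(u-K[0,2])/K[0,0]*d,-(v-K[1,2])/K[1,1]*d,-d],-1)
    return P@T[:3,:3].T+T[:3,3]
def save(c,n,box=None,s=1):
    im=c["pixels"][:,:,::-1]
    if box: im=im[box[1]:box[3],box[0]:box[2]]
    cv2.imwrite("pics/"+n,cv2.resize(im,None,fx=s,fy=s,interpolation=cv2.INTER_CUBIC))
E
python3 - <<'E'
from h import *
o=get_obs();print({k:np.round(v,3) for k,v in o.items()})
for n in("top","side"):
    c=camera(n);save(c,n+"0.png");np.save(n+"0.npy",c,allow_pickle=True);print(c["camera_matrix"],c["cam_to_world"].round(3))
E
```

```text
pics
{'time_s': np.float64(0.0), 'q': array([ 1.013,  0.182,  1.608, -0.   ,  1.354, -0.206]), 'dq': array([-0.   , -0.001,  0.   , -0.001, -0.001,  0.003]), 'joint_efforts': array([ 0.0000e+00, -4.4487e+01, -3.5133e+01, -0.0000e+00,  9.0000e-03,
        0.0000e+00]), 'eef_pos': array([0.198, 0.539, 0.21 ]), 'eef_rot': array([-0.   ,  0.175,  0.985, -0.001]), 'wrist_force': array([0.349, 0.719, 0.919]), 'torque': array([0.027, 0.001, 0.019]), 'grasp_force': np.float64(0.0), 'opening': np.float64(1.0)}
[[602.82395757   0.         324.39628587]
 [  0.         602.82395757 230.89150277]
 [  0.           0.           1.        ]] [[ 0.028  0.982 -0.185  0.389]
 [-0.999  0.032  0.018  0.042]
 [ 0.024  0.185  0.983  1.286]
 [ 0.     0.     0.     1.   ]]
[[608.27338749   0.         314.83135276]
 [  0.         608.27338749 235.5188354 ]
 [  0.           0.           1.        ]] [[-0.772  0.498 -0.395  0.124]
 [-0.635 -0.593  0.494  0.639]
 [ 0.011  0.632  0.774  1.035]
 [ 0.     0.     0.     1.   ]]
```

View pics/top0.png

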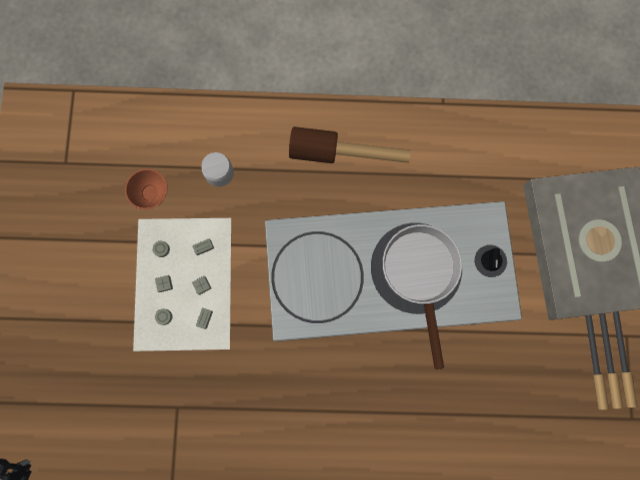

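View pics/side0.png

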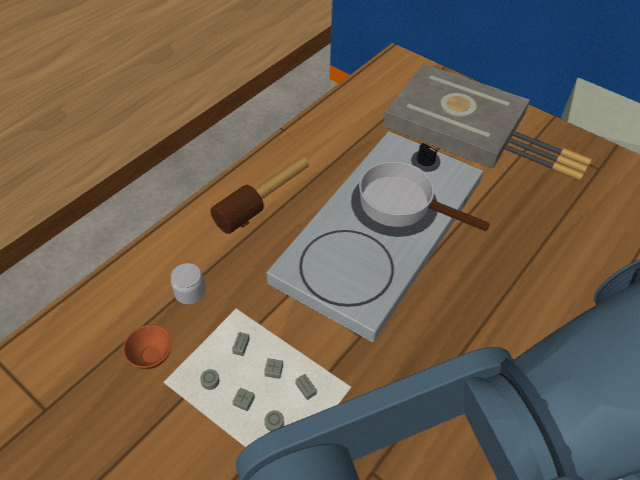

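The top view shows six stones on the cloth (160,248), (203,247), (164,284), (201,285), (163,317) and (204,318). The rest ring is at about (318,277), the skillet at (422,264) with its handle running to (438,368), and the knob at (490,261).

```bash
cat >> h.py <<'E'
def stones(c):
    "blobs of stone-grey on the cloth region: centre, size, angle of the long side, by the top face"
    im=c["pixels"].astype(int);P=cloud(c)
    m=(im.max(2)<150)&(np.ptp(im,axis=2)<35)&(P[...,2]>.012)&(P[...,2]<.03)
    n,l,s,ce=cv2.connectedComponentsWithStats(m.astype(np.uint8))
    out=[]
    for i in range(1,n):
        if s[i,4]<40: continue
        Q=P[l==i];r=cv2.minAreaRect((Q[:,:2]*1000).astype(np.float32))
        out.append((ce[i].round(0),np.r_[r[0],r[1],r[2]].round(1),np.median(Q[:,2]).round(4),s[i,4]))
    return out
E
python3 - <<'E'
from h import *
c=np.load("top0.npy",allow_pickle=True).item()
for s in stones(c):print(*s)
P=cloud(c);z=P[...,2]
def ell(mask,name,zz):
    ps=cv2.findNonZero(mask.astype(np.uint8)).reshape(-1,2)
    print(name,len(ps))
reg=np.zeros((480,640),bool);reg[200:345,260:525]=1
g=c["pixels"].astype(int)
# stove top
m=reg&(abs(z-.055)<.006);r=cv2.minAreaRect((P[m][:,:2]*1000).astype(np.float32));print("stove",r,np.median(z[m]))
# skillet rim
m=reg&(z>.092)&(z<.107);m[:,470:]=0;Q=P[m];(e,_,rr)=(None,None,None)
r=cv2.minEnclosingCircle((Q[:,:2][(Q[:,2]>.094)]*1000).astype(np.float32));print("rim z>94",r,len(Q),np.percentile(Q[:,2],[5,50,95]))
# handle
im=g;b=(im[...,0]<120)&(im[...,0]>im[...,2]+20)&(z>.08)&(z<.11)&(np.arange(480)[:,None]>300)&(np.arange(640)>400)
Q=P[b];print("handle",cv2.minAreaRect((Q[:,:2]*1000).astype(np.float32)),np.median(Q[:,2]))
# ring
m=reg&(g.max(2)<110)&(abs(z-.055)<.006);m[:,370:]=0
ps=np.array([world(c,u,v,.055)[:2]*1000 for v,u in np.argwhere(m)],np.float32);print("rest",cv2.fitEllipse(ps),cv2.minEnclosingCircle(ps))
# burner: dark pixels outside the skillet
m=reg&(g.max(2)<110)&(abs(z-.055)<.008);m[:,:368]=0;m[:,465:]=0;m[312:]=0
ps=np.array([world(c,u,v,.055)[:2]*1000 for v,u in np.argwhere(m)],np.float32);h=cv2.convexHull(ps);print("burner",cv2.fitEllipse(h),cv2.minEnclosingCircle(h))
m=reg&(z>.085)&(z<.11);m[:,:475]=0;Q=P[m];print("knob",cv2.minAreaRect((Q[:,:2]*1000).astype(np.float32)),np.median(Q[:,2]),m.sum())
for n,u,v in(("tin",217,163),("bowl",147,188),("bowlfloor",150,192)):print(n,world(c,u,v))
save(c,"crop1.png",(360,200,540,380),3.3)
E
```

```text
[223. 180.] [736.3 243.8  24.   60.8  28.1] 0.0219 72
[539. 251.] [ 602.6 -441.3  296.1    6.     8.3] 0.0214 465
[203. 246.] [586.8 275.9  21.5  39.6  23. ] 0.0171 181
[160. 248.] [580.5 365.   32.1  30.9  48.9] 0.0171 182
[163. 283.] [506.5 353.2  28.3  29.9  17.2] 0.0171 194
[201. 285.] [505.1 274.6  29.6  30.8  26.8] 0.0171 194
[163. 316.] [437.2 348.6  31.9  31.8  29.4] 0.017 198
[204. 318.] [436.3 265.1  22.5  38.2  73.9] 0.0168 189
stove ((546.916748046875, -122.26840209960938), (249.95944213867188, 509.9363098144531), 6.459314823150635) 0.0545241285981799
rim z>94 ((514.1152954101562, -185.56536865234375), 120.37199401855469) 960 [0.09289461 0.09704197 0.10152108]
handle ((412.4761047363281, -200.0643768310547), (125.93014526367188, 19.75756072998047), 9.274386405944824) 0.09531262691437714
rest ((525.4632568359375, 31.448036193847656), (183.28819274902344, 185.06417846679688), 95.20059967041016) ((508.482177734375, 33.42623519897461), 111.21192169189453)
burner ((570.15087890625, -185.936279296875), (185.7178497314453, 248.55177307128906), 53.655277252197266) ((578.3436279296875, -194.37181091308594), 130.12490844726562)
knob ((569.3839111328125, -325.3621826171875), (15.079489707946777, 40.74147033691406), 89.53185272216797) 0.0962823478085969 168
tin [0.75753517 0.24905356 0.06172656]
bowl [0.71234025 0.40623877 0.00704191]
bowlfloor [0.70425769 0.39976159 0.00448269]
```

View pics/crop1.png

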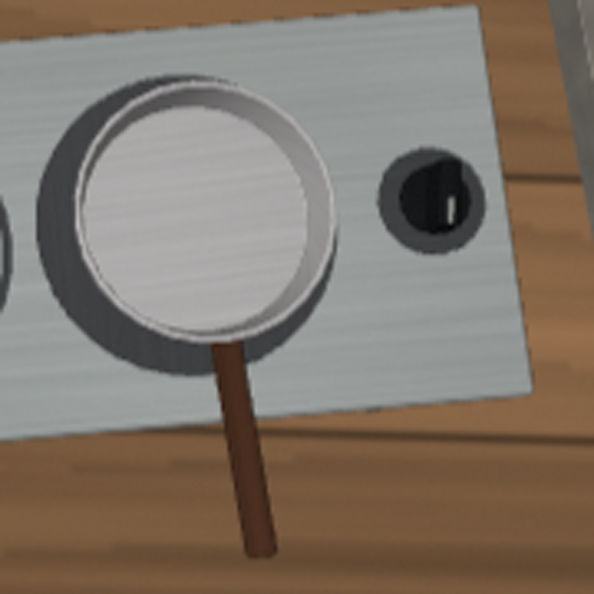

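The crop shows the skillet rim spanning (75–336, 79–343). The burner's visible edge runs through (37,212), (57,295), (100,343), (187,376) and (280,352), and the knob bar is at (445,195), roughly along the stove's x.

```bash
python3 - <<'E'
from h import *
from scipy.optimize import least_squares as LS
c=np.load("top0.npy",allow_pickle=True).item();P=cloud(c);z=P[...,2];g=c["pixels"].astype(int)
W=lambda L,zz:np.array([world(c,360+u/3.3-.35,200+v/3.3-.35,zz)[:2]*1000 for u,v in L])
fit=lambda p,r:LS(lambda x:np.hypot(*(p-x[:2]).T)-r,p.mean(0)+1,loss="soft_l1").x
print("burner",fit(W([(37,212),(57,295),(100,343),(187,376),(280,352),(175,76)],.055),95))
print("rim c",W([(205.5,211)],.1), W([(75,211),(336,211),(205,79),(205,343)],.1))
m=(g.max(2)<120)&(abs(z-.055)<.006);m[:,:269]=0;m[:,367:]=0;m[:228]=0;m[326:]=0
ps=np.array([world(c,u,v,.055)[:2]*1000 for v,u in np.argwhere(m)])
ps=ps[abs(np.hypot(*(ps-[526,35]).T)-95)<15];x=LS(lambda x:np.hypot(*(ps-x[:2]).T)-x[2],[526,35,94],loss="soft_l1").x;print("rest",x,len(ps))
m=(z>.0905)&(z<.103);m[:,:475]=0;m[:,510:]=0;m[:230]=0;m[280:]=0;Q=P[m];print(Q.min(0),Q.max(0),len(Q));print(np.linalg.svd(Q[:,:2]-Q[:,:2].mean(0),full_matrices=0)[2][0])
# skillet rim by height
m=(z>.096)&(z<.104);m[:,465:]=0;m[:,:370]=0;m[:210]=0;m[300:]=0;q=P[m][:,:2]*1000
x=LS(lambda x:np.hypot(*(q-x[:2]).T)-78,[555,-192],loss="soft_l1").x;print("rim fit",x,len(q))
print("handle end",world(c,430.5,305,.0965),world(c,438.5,367,.0965))
E
```

```text
burner [ 550.29842361 -174.31322191]
rim c [[ 552.49020088 -175.75768786]] [[ 550.06174027  -96.91111554]
 [ 554.92637978 -254.85485518]
 [ 633.68763629 -175.64267892]
 [ 473.26145861 -175.27214369]]
rest [526.05639114  31.50502102  91.73606317] 821
[ 0.54902424 -0.33295415  0.09070744] [ 0.58974161 -0.31794913  0.10283174] 151
[-0.99956003  0.0296605 ]
rim fit [ 553.86293552 -176.02647401] 417
handle end [ 0.47124739 -0.19317487  0.0965    ] [ 0.35233406 -0.20811876  0.0965    ]
```

Call:
carry_out --plan '[[[0.012,-0.0366,0,0,0,0.025,1],[0.024,-0.0732,0,0,0,0.05,1],[0.036,-0.11,0,0,0,0.075,1],[0.048,-0.1464,0,0,0,0.1,1],[0.06,-0.183,0,0,0,0.125,1]]]'

```text
time_s: 0.52
eef_pos: [0.2578, 0.3551, 0.2102]
eef_rot: [-0.0, 0.112, 0.994, -0.0]
wrist_force: [1.1, -0.3, 0.6]
opening: 1.0
grasp_force: 0.0
```

Call:
carry_out --plan '[[[0.012,-0.0366,0,0,0,0.025,1],[0.024,-0.0732,0,0,0,0.05,1],[0.036,-0.11,0,0,0,0.075,1],[0.048,-0.1464,0,0,0,0.1,1],[0.06,-0.183,0,0,0,0.125,1]]]'

```text
time_s: 0.93
eef_pos: [0.318, 0.1722, 0.2107]
eef_rot: [0.0, 0.05, 0.999, 0.0]
wrist_force: [0.9, 0.1, 0.3]
opening: 1.002
grasp_force: 0.0
```

Call:
carry_out --plan '[[[0.012,-0.0366,0,0,0,0.025,1],[0.024,-0.0732,0,0,0,0.05,1],[0.036,-0.11,0,0,0,0.075,1],[0.048,-0.1464,0,0,0,0.1,1],[0.06,-0.183,0,0,0,0.125,1]]]'

```text
time_s: 1.35
eef_pos: [0.3781, -0.0111, 0.2108]
eef_rot: [0.0, -0.012, 1.0, -0.0]
wrist_force: [1.0, 0.4, 0.4]
opening: 0.999
grasp_force: 0.0
```

Call:
carry_out --plan '[[[0.012,-0.0366,0,0,0,0.025,1],[0.024,-0.0732,0,0,0,0.05,1],[0.036,-0.11,0,0,0,0.075,1],[0.048,-0.1464,0,0,0,0.1,1],[0.06,-0.183,0,0,0,0.122,1]]]'

```text
time_s: 1.77
eef_pos: [0.4381, -0.1941, 0.2104]
eef_rot: [-0.0, -0.073, 0.997, 0.0]
wrist_force: [-0.0, -0.0, 0.2]
opening: 1.001
grasp_force: 0.0
```

Call:
carry_out --plan '[[[0.001,0.001,-0.036,0,0,0,1],[0.001,0.001,-0.072,0,0,0,0.8],[0.001,0.001,-0.108,0,0,0,0.6],[0.001,0.001,-0.138,0,0,0,0.4],[0.001,0.001,-0.138,0,0,0,0.35]]]'

```text
time_s: 2.18
eef_pos: [0.4345, -0.188, 0.0666]
eef_rot: [-0.005, -0.072, 0.997, 0.004]
wrist_force: [-1.7, 1.4, -0.2]
opening: 0.453
grasp_force: 0.0
```

Call:
carry_out --plan '[[[0,0,0,0,0,0,0.25],[0,0,0,0,0,0,0.25],[0,0,0,0,0,0,0.2],[0,0,0,0,0,0,0.2],[0,0,0,0,0,0,0.2]]]'

```text
time_s: 2.6
eef_pos: [0.4405, -0.1922, 0.0749]
eef_rot: [0.002, -0.073, 0.997, -0.001]
wrist_force: [0.2, -0.2, 5.1]
opening: 0.202
grasp_force: 10.7
```

Call:
carry_out --plan '[[[0,0,0,0,0,0,0.19],[0,0,0,0,0,0,0.19],[0,0,0,0,0,0,0.19],[0,0,0,0,0,0,0.19],[0,0,0,0,0,0,0.19]]]'

```text
time_s: 3.02
eef_pos: [0.4405, -0.1922, 0.0748]
eef_rot: [0.001, -0.073, 0.997, -0.001]
wrist_force: [-1.5, 0.8, 6.9]
opening: 0.197
grasp_force: 20.3
```

Call:
carry_out --plan '[[[0,0,0,0,0,0,0.15],[0,0,0,0,0,0,0.15],[0,0,0,0,0,0,0.15],[0,0,0,0,0,0,0.15],[0,0,0,0,0,0,0.15]]]'

```text
time_s: 3.43
eef_pos: [0.4405, -0.1922, 0.075]
eef_rot: [0.001, -0.073, 0.997, -0.001]
wrist_force: [-1.8, 0.6, 8.4]
opening: 0.165
grasp_force: 58.3
```

Call:
carry_out --plan '[[[0,0,0.002,0,0,0,0.15],[-0.001,0.008,0.003,0,0,0,0.15],[-0.003,0.02,0.003,0,0,0,0.15],[-0.005,0.035,0.003,0,0,0,0.15],[-0.007,0.05,0.003,0,0,0,0.15]]]'

```text
time_s: 3.85
eef_pos: [0.4314, -0.1396, 0.0755]
eef_rot: [-0.0, -0.072, 0.997, 0.0]
wrist_force: [0.5, -1.8, -2.8]
opening: 0.162
grasp_force: 57.4
```

Call:
carry_out --plan '[[[-0.002,0.015,0,0,0,0,0.15],[-0.004,0.03,0,0,0,0,0.15],[-0.006,0.045,0,0,0,0,0.15],[-0.008,0.06,0,0,0,0,0.15],[-0.01,0.075,0,0,0,0,0.15]]]'

```text
time_s: 4.27
eef_pos: [0.421, -0.0641, 0.0754]
eef_rot: [-0.0, -0.073, 0.997, 0.0]
wrist_force: [0.4, -2.4, -2.6]
opening: 0.162
grasp_force: 57.5
```

Call:
carry_out --plan '[[[-0.002,0.015,0,0,0,0,0.15],[-0.004,0.03,0,0,0,0,0.15],[-0.006,0.045,0,0,0,0,0.15],[-0.008,0.06,0,0,0,0,0.15],[-0.009,0.072,0,0,0,0,0.15]]]'

```text
time_s: 4.68
eef_pos: [0.4113, 0.008, 0.0753]
eef_rot: [-0.001, -0.073, 0.997, 0.0]
wrist_force: [-0.2, -2.9, -1.8]
opening: 0.168
grasp_force: 57.4
```

Call:
carry_out --plan '[[[-0.001,0.006,0,0,0,0,0.15],[-0.001,0.01,0,0,0,0,0.15],[-0.001,0.01,0,0,0,0,0.15],[-0.001,0.01,0,0,0,0,0.15],[-0.001,0.01,0,0,0,0,0.15]]]'

```text
time_s: 5.1
eef_pos: [0.4115, 0.0157, 0.0755]
eef_rot: [-0.001, -0.073, 0.997, 0.0]
wrist_force: [-2.7, -2.3, -2.3]
opening: 0.161
grasp_force: 56.9
```

```bash
cat >> h.py <<'E'
from scipy.optimize import least_squares as LS
def rim(c,g):
    "skillet centre (mm) by the points at rim height near the guess g"
    P=cloud(c);q=P[(P[...,2]>.096)&(P[...,2]<.104)][:,:2]*1000;q=q[abs(np.hypot(*(q-g).T)-78)<14]
    return LS(lambda x:np.hypot(*(q-x).T)-78,g,loss="soft_l1").x,len(q)
E
python3 - <<'E'
from h import *
c=camera("top");print(rim(c,[526,31]));save(c,"t2.png",(250,190,490,370),3)
for s in stones(c):print(*s)
E
```

```text
(array([525.0697592 ,  28.35990216]), 346)
[223. 181.] [733.1 245.8  19.1  57.6  19.6] 0.019 61
[539. 251.] [ 602.9 -441.4  296.6    5.4    8.8] 0.0208 465
[203. 246.] [587.2 275.7  21.   38.7  24.6] 0.0169 177
[160. 248.] [579.9 364.9  31.4  32.    8.5] 0.0171 182
[163. 283.] [505.9 353.4  29.   30.5  18. ] 0.017 194
[201. 284.] [505.3 274.1  29.   29.1  31.3] 0.017 189
[163. 316.] [437.6 348.5  31.6  31.2  67. ] 0.0171 199
[204. 318.] [436.1 264.2  21.8  38.1  73.5] 0.0171 190
```

View pics/t2.png

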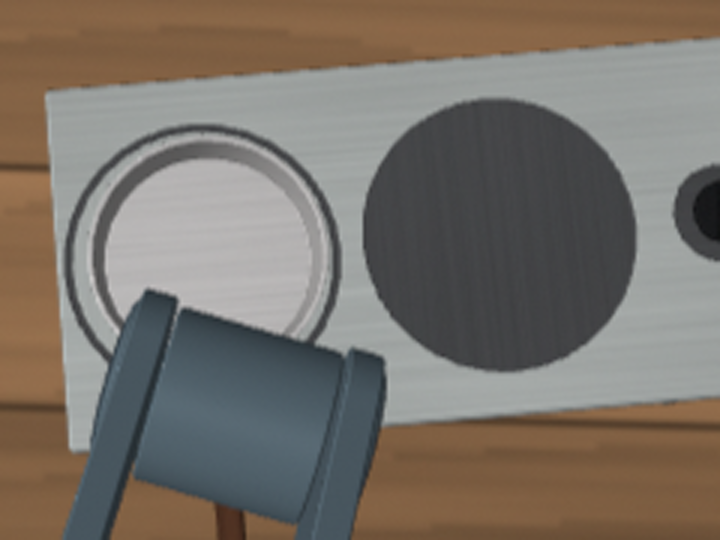

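The skillet sits inside the ring (crop spans about (88–325, 125–…)), and the burner disc is now exposed at crop (499,234). I'll release the handle and go to the first medallion.

Call:
carry_out --plan '[[[0,0,0,0,0,0,0.3],[0,0,0,0,0,0,0.45],[0,0,0.001,0,0,0,0.55],[0,0,0.03,0,0,0,0.6],[0,0,0.065,0,0,0,0.65]]]'

```text
time_s: 5.57
eef_pos: [0.41, 0.0163, 0.1395]
eef_rot: [-0.003, -0.072, 0.997, 0.001]
wrist_force: [1.1, -0.7, 0.2]
opening: 0.65
grasp_force: 0.0
```

Call:
carry_out --plan '[[[0.002,0.033,0,0,0,0,0.65],[0.004,0.066,0,0,0,0,0.65],[0.007,0.1,0,0,0,0,0.65],[0.01,0.133,0,0,0,0,0.65],[0.013,0.166,0,0,0,0,0.65]]]'

```text
time_s: 5.98
eef_pos: [0.4256, 0.1835, 0.1414]
eef_rot: [0.001, -0.072, 0.997, 0.0]
wrist_force: [1.8, -0.2, -0.5]
opening: 0.649
grasp_force: 0.0
```

Call:
carry_out --plan '[[[0.002,0.033,0,0,0,0,0.65],[0.004,0.066,0,0,0,0,0.65],[0.007,0.1,0,0,0,0,0.65],[0.01,0.133,0,0,0,0,0.65],[0.0125,0.166,0,0,0,0,0.65]]]'

```text
time_s: 6.4
eef_pos: [0.4378, 0.3498, 0.1411]
eef_rot: [0.0, -0.073, 0.997, 0.0]
wrist_force: [1.3, -0.6, -0.2]
opening: 0.65
grasp_force: 0.0
```

```bash
python3 - <<'E'
from h import *
c=camera("top");print(rim(c,[525,29]),get_obs()["eef_pos"])
for s in stones(c):print(*s)
W=lambda u,v:world(c,250+u/3-.33,190+v/3-.33,.055)[:2]
print("burner",W(499.5,234.5),W(363,234.5),W(636,234.5),W(499.5,98),W(499.5,371))
E
```

```text
(array([525.42331898,  28.35780121]), 479) [0.43808346 0.35470529 0.14148136]
[223. 180.] [736.2 243.7  24.4  60.8  28.4] 0.0204 71
[539. 251.] [ 603.1 -441.4  296.5    6.2    8.8] 0.0207 451
[203. 246.] [587.4 276.1  21.7  39.   26.6] 0.0171 182
[160. 248.] [579.8 364.8  32.1  31.4   5.6] 0.0177 184
[163. 283.] [506.1 353.2  29.4  29.   15.4] 0.0168 187
[201. 285.] [505.5 273.8  29.3  29.5  29.6] 0.0166 192
[204. 318.] [436.2 264.6  21.4  38.1  73.2] 0.017 186
[163. 318.] [431.9 346.7  20.2  32.8  17.1] 0.0172 128
burner [ 0.54950618 -0.17210498] [ 0.5466279  -0.07813254] [ 0.55239497 -0.26642061] [ 0.64526922 -0.17216076] [ 0.45640042 -0.17205076]
```

Call:
carry_out --plan '[[[0,0,-0.035,0,0,0,0.65],[0,0,-0.07,0,0,0,0.65],[0,0,-0.105,0,0,0,0.65],[0,0,-0.13,0,0,0,0.65],[0,0,-0.137,0,0,0,0.6]]]'

```text
time_s: 6.87
eef_pos: [0.4345, 0.3462, -0.0006]
eef_rot: [-0.003, -0.073, 0.997, -0.001]
wrist_force: [-0.8, -0.2, -0.7]
opening: 0.6
grasp_force: 0.0
```

Call:
carry_out --plan '[[[0,0,0,0,0,0,0.48],[0,0,0,0,0,0,0.43],[0,0,0,0,0,0,0.41],[0,0,0,0,0,0,0.39],[0,0,0,0,0,0,0.38]]]'

```text
time_s: 7.28
eef_pos: [0.439, 0.3485, 0.0056]
eef_rot: [0.002, -0.073, 0.997, 0.001]
wrist_force: [1.2, 1.2, 0.3]
opening: 0.379
grasp_force: 0.0
```

Call:
carry_out --plan '[[[0,0,0,0,0,0,0.37],[0,0,0,0,0,0,0.37],[0,0,0,0,0,0,0.36],[0,0,0,0,0,0,0.36],[0,0,0,0,0,0,0.36]]]'

```text
time_s: 7.7
eef_pos: [0.4376, 0.3478, 0.0038]
eef_rot: [-0.0, -0.073, 0.997, -0.0]
wrist_force: [-0.6, -0.7, 0.5]
opening: 0.36
grasp_force: 0.0
```

```bash
python3 - <<'E'
from h import *
c=camera("side");save(c,"s3.png",(160,310,360,460),4)
c=camera("top")
for s in stones(c):print(*s)
o=get_obs();print(o["eef_pos"],o["opening"],o["grasp_force"])
E
```

```text
[223. 180.] [734.7 244.   22.9  60.1  25. ] 0.0212 64
[539. 250.] [ 603.  -441.6  296.7    5.4    8.5] 0.0211 451
[203. 246.] [587.5 276.1  21.4  39.8  24.9] 0.0167 184
[160. 248.] [579.7 365.6  31.8  30.3  83.5] 0.0174 183
[163. 283.] [505.8 353.5  28.7  29.9  17.1] 0.0173 189
[201. 285.] [505.3 273.9  29.3  29.2  29.3] 0.0166 188
[204. 318.] [435.8 264.3  21.6  37.5  73.5] 0.0167 185
[0.43755956 0.34777325 0.00371518] 0.3609569020365457 0.0
```

View pics/s3.png

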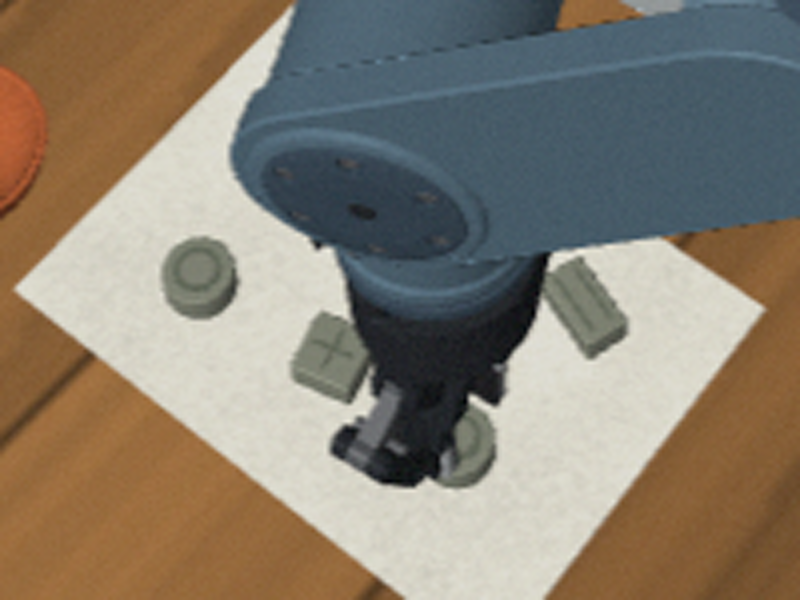

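The fingers, at crop (365,455) and (490,385), closed beside the medallion, which is at (470,445) on their -x side. I'll measure where it is from this camera.

```bash
python3 - <<'E'
from h import *
c=camera("side")
f=lambda u,v,z=.018:world(c,160+u/4,310+v/4,z).round(4)
print("held?",f(468,437),"other med",f(200,270),"tile",f(333,347),"bar",f(586,300))
P=cloud(c)
for u,v in((468,437),(200,270),(333,347),(586,300)):print(P[310+v//4,160+u//4].round(4))
print("finger tips depth",[P[310+v//4,160+u//4].round(3) for u,v in((365,460),(410,470),(490,385),(385,420))])
E
```

```text
held? [0.432  0.3493 0.018 ] other med [0.5774 0.3683 0.018 ] tile [0.5055 0.3566 0.018 ] bar [0.4337 0.2678 0.018 ]
[0.4324 0.3489 0.0178]
[0.5774 0.368  0.0195]
[0.5077 0.3553 0.0157]
[0.4336 0.2693 0.0207]
finger tips depth [array([0.425, 0.411, 0.122]), array([0.419, 0.396, 0.094]), array([0.434, 0.333, 0.041]), array([0.428, 0.397, 0.129])]
```

Call:
carry_out --plan '[[[0,0,0,0,0,0,0.35],[0,0,0,0,0,0,0.35],[0,0,0,0,0,0,0.34],[0,0,0,0,0,0,0.34],[0,0,0,0,0,0,0.34]]]'

```text
time_s: 8.27
eef_pos: [0.4376, 0.3478, 0.0038]
eef_rot: [-0.0, -0.073, 0.997, -0.0]
wrist_force: [0.3, 0.4, -0.2]
opening: 0.337
grasp_force: 0.0
```

Call:
carry_out --plan '[[[0,0,0,0,0,0,0.33],[0,0,0,0,0,0,0.33],[0,0,0,0,0,0,0.33],[0,0,0,0,0,0,0.33],[0,0,0,0,0,0,0.33]]]'

```text
time_s: 8.68
eef_pos: [0.4376, 0.3478, 0.0038]
eef_rot: [-0.0, -0.073, 0.997, -0.0]
wrist_force: [-0.3, -1.1, 0.5]
opening: 0.327
grasp_force: 0.0
```

```bash
python3 - <<'E'
from h import *
c=camera("side");save(c,"s4.png",(235,370,315,450),7)
P=cloud(c);g=c["pixels"].astype(int);m=np.zeros((480,640),bool);m[395:440,255:295]=1
m&=(abs(P[...,2]-.017)<.004)&(g.max(2)<160);Q=P[m];print(len(Q),Q.min(0),Q.max(0))
# gripper lowest points
m=(P[...,2]<.03)&(P[...,2]>.003)&(g.max(2)<90)&(abs(P[...,0]-.4375)<.08)&(abs(P[...,1]-.348)<.08);print(P[m].round(3)[::max(1,m.sum()//12)])
E
```

```text
124 [0.42042234 0.33636656 0.0135444 ] [0.44237457 0.36762574 0.02086755]
[[0.456 0.274 0.014]
 [0.417 0.272 0.011]
 [0.418 0.274 0.008]
 [0.418 0.274 0.005]
 [0.493 0.35  0.016]
 [0.492 0.354 0.015]
 [0.491 0.358 0.016]
 [0.492 0.355 0.005]
 [0.489 0.363 0.013]
 [0.443 0.336 0.025]
 [0.436 0.337 0.028]
 [0.441 0.345 0.018]
 [0.437 0.352 0.017]
 [0.421 0.352 0.016]
 [0.421 0.354 0.01 ]]
```

View pics/s4.png

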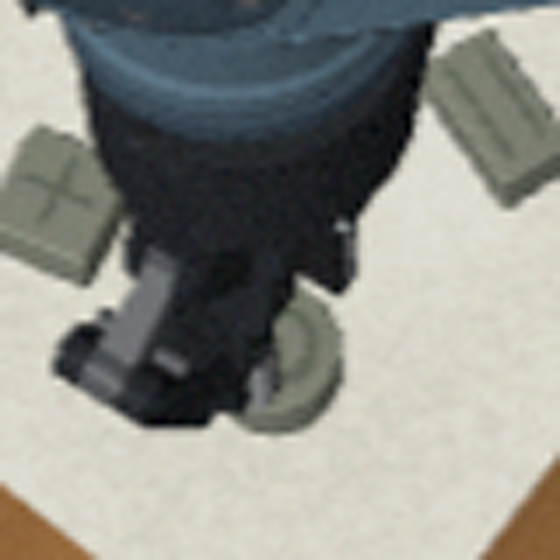

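The light pad at crop (262,385) overlaps the stone, whose edge shows beyond it at (235,420). The tips passed over the medallion's top, so I'll open, go lower in steps and watch the force.

Call:
carry_out --plan '[[[0,0,0,0,0,0,0.45],[0,0,0,0,0,0,0.6],[0,0,0,0,0,0,0.6],[0,0,-0.002,0,0,0,0.6],[0,0,-0.004,0,0,0,0.6]]]'

```text
time_s: 9.15
eef_pos: [0.4378, 0.3479, -0.0002]
eef_rot: [0.0, -0.073, 0.997, 0.0]
wrist_force: [0.4, -0.5, -0.8]
opening: 0.602
grasp_force: 0.0
```

Call:
carry_out --plan '[[[0,0,-0.002,0,0,0,0.6],[0,0,-0.004,0,0,0,0.6],[0,0,-0.004,0,0,0,0.6],[0,0,-0.004,0,0,0,0.6],[0,0,-0.004,0,0,0,0.6]]]'

```text
time_s: 9.57
eef_pos: [0.4376, 0.3478, -0.0042]
eef_rot: [-0.0, -0.073, 0.997, -0.0]
wrist_force: [-1.2, -0.2, 0.5]
opening: 0.599
grasp_force: 0.0
```

Call:
carry_out --plan '[[[0,0,0,0,0,0,0.5],[0,0,0,0,0,0,0.43],[0,0,0,0,0,0,0.41],[0,0,0,0,0,0,0.4],[0,0,0,0,0,0,0.39]]]'

```text
time_s: 9.98
eef_pos: [0.4378, 0.348, -0.004]
eef_rot: [0.0, -0.072, 0.997, 0.0]
wrist_force: [-0.9, 1.0, 0.1]
opening: 0.389
grasp_force: 1.9
```

```bash
python3 - <<'E'
from h import *
c=camera("side");o=get_obs();print(o["eef_pos"],o["opening"],o["grasp_force"],o["wrist_force"]);np.save("s5.npy",c,allow_pickle=True)
P=cloud(c);g=c["pixels"].astype(int)
m=(np.arange(480)[:,None]>395)&(np.arange(480)[:,None]<440)&(np.arange(640)>240)&(np.arange(640)<300)
for v in range(404,434,3):print(v,[tuple((P[v,u]*1000).astype(int))+(g[v,u].max(),) for u in range(262,288,4)])
E
```

```text
[ 0.43780074  0.34798265 -0.00399335] 0.3889484705371102 1.8899870105087757 [-1.11652002 -0.109574    1.0276243 ]
404 [(np.int64(424), np.int64(384), np.int64(153), np.int64(38)), (np.int64(418), np.int64(381), np.int64(156), np.int64(39)), (np.int64(413), np.int64(378), np.int64(159), np.int64(33)), (np.int64(410), np.int64(373), np.int64(154), np.int64(30)), (np.int64(405), np.int64(368), np.int64(153), np.int64(32)), (np.int64(403), np.int64(362), np.int64(144), np.int64(38)), (np.int64(435), np.int64(321), np.int64(27), np.int64(94))]
407 [(np.int64(425), np.int64(384), np.int64(141), np.int64(38)), (np.int64(418), np.int64(382), np.int64(147), np.int64(38)), (np.int64(413), np.int64(378), np.int64(148), np.int64(31)), (np.int64(418), np.int64(365), np.int64(118), np.int64(35)), (np.int64(443), np.int64(333), np.int64(23), np.int64(27)), (np.int64(435), np.int64(331), np.int64(34), np.int64(32)), (np.int64(431), np.int64(326), np.int64(29), np.int64(106))]
410 [(np.int64(424), np.int64(386), np.int64(134), np.int64(43)), (np.int64(423), np.int64(378), np.int64(121), np.int64(19))
[... 2594 characters left out ...]
372), np.int64(31), np.int64(118)), (np.int64(425), np.int64(364), np.int64(17), np.int64(94)), (np.int64(423), np.int64(357), np.int64(8), np.int64(95)), (np.int64(420), np.int64(350), np.int64(0), np.int64(190)), (np.int64(413), np.int64(347), np.int64(4), np.int64(213))]
431 [(np.int64(419), np.int64(396), np.int64(78), np.int64(26)), (np.int64(429), np.int64(379), np.int64(28), np.int64(76)), (np.int64(427), np.int64(372), np.int64(17), np.int64(170)), (np.int64(427), np.int64(363), np.int64(1), np.int64(182)), (np.int64(421), np.int64(359), np.int64(1), np.int64(209)), (np.int64(416), np.int64(354), np.int64(0), np.int64(211)), (np.int64(411), np.int64(350), np.int64(1), np.int64(209))]
```

Call:
carry_out --plan '[[[0,0,0,0,0,0,0.48],[0,0,0,0,0,0,0.48],[0,0,-0.004,0,0,0,0.48],[0,0,-0.006,0,0,0,0.48],[0,0,-0.008,0,0,0,0.48]]]'

```text
time_s: 10.45
eef_pos: [0.4373, 0.3476, -0.0128]
eef_rot: [-0.0, -0.073, 0.997, -0.0]
wrist_force: [0.1, -0.1, 0.8]
opening: 0.477
grasp_force: 0.0
```

Call:
carry_out --plan '[[[0,0,0,0,0,0,0.44],[0,0,0,0,0,0,0.41],[0,0,0,0,0,0,0.395],[0,0,0,0,0,0,0.38],[0,0,0,0,0,0,0.375]]]'

```text
time_s: 10.87
eef_pos: [0.4376, 0.3478, -0.0122]
eef_rot: [0.0, -0.073, 0.997, 0.0]
wrist_force: [-0.2, 0.6, -0.0]
opening: 0.379
grasp_force: 24.9
```

Call:
carry_out --plan '[[[0,0,0.02,0,0,0,0.375],[0,0,0.055,0,0,0,0.375],[0,0,0.09,0,0,0,0.375],[0,0,0.125,0,0,0,0.375],[0,0,0.153,0,0,0,0.375]]]'

```text
time_s: 11.28
eef_pos: [0.4382, 0.3481, 0.1437]
eef_rot: [0.001, -0.073, 0.997, 0.0]
wrist_force: [1.2, 0.7, -0.3]
opening: 0.385
grasp_force: 24.9
```

Call:
carry_out --plan '[[[0.004,-0.025,0,0,0,-0.03,0.375],[0.01,-0.057,0,0,0,-0.06,0.375],[0.016,-0.089,0,0,0,-0.09,0.375],[0.022,-0.121,0,0,0,-0.12,0.375],[0.028,-0.153,0,0,0,-0.148,0.375]]]'

```text
time_s: 11.7
eef_pos: [0.4656, 0.1935, 0.141]
eef_rot: [0.0, 0.002, 1.0, 0.0]
wrist_force: [0.6, 0.5, 0.4]
opening: 0.383
grasp_force: 24.9
```

Call:
carry_out --plan '[[[0.006,-0.032,0,0,0,0,0.375],[0.012,-0.064,0,0,0,0,0.375],[0.018,-0.096,0,0,0,0,0.375],[0.024,-0.128,0,0,0,0,0.375],[0.026,-0.149,0,0,0,0,0.375]]]'

```text
time_s: 12.12
eef_pos: [0.4923, 0.0431, 0.1411]
eef_rot: [0.001, 0.002, 1.0, -0.0]
wrist_force: [0.4, -0.2, -0.6]
opening: 0.381
grasp_force: 24.9
```

Call:
carry_out --plan '[[[0,0,0,0,0,0,0.375],[0,0,-0.03,0,0,0,0.375],[0,0,-0.06,0,0,0,0.375],[0,0,-0.08,0,0,0,0.375],[0,0,-0.09,0,0,0,0.375]]]'

```text
time_s: 12.53
eef_pos: [0.4893, 0.0465, 0.0481]
eef_rot: [-0.002, 0.001, 1.0, 0.0]
wrist_force: [-0.2, -0.7, -0.0]
opening: 0.381
grasp_force: 24.9
```

Call:
carry_out --plan '[[[0,0,0,0,0,0,0.41],[0,0,0,0,0,0,0.44],[0,0,0.02,0,0,0,0.44],[0,0,0.055,0,0,0,0.44],[0,0,0.09,0,0,0,0.5]]]'

```text
time_s: 12.95
eef_pos: [0.4915, 0.0461, 0.1428]
eef_rot: [-0.0, 0.001, 1.0, 0.0]
wrist_force: [0.8, 0.2, 1.0]
opening: 0.496
grasp_force: 0.0
```

Call:
carry_out --plan '[[[0.001,0.025,0,0,0,0.06,0.55],[0.003,0.057,0,0,0,0.12,0.55],[0.005,0.089,0,0,0,0.18,0.6],[0.007,0.121,0,0,0,0.24,0.6],[0.009,0.153,0,0,0,0.292,0.6]]]'

```text
time_s: 13.37
eef_pos: [0.5018, 0.2007, 0.1435]
eef_rot: [0.002, -0.146, 0.989, 0.0]
wrist_force: [0.2, -0.4, 0.4]
opening: 0.602
grasp_force: 0.0
```

Call:
carry_out --plan '[[[0.001,0.032,0,0,0,0,0.6],[0.003,0.064,0,0,0,0,0.6],[0.004,0.096,0,0,0,0,0.6],[0.005,0.128,0,0,0,0,0.6],[0.0055,0.154,0,0,0,0,0.6]]]'

```text
time_s: 13.78
eef_pos: [0.5068, 0.3559, 0.1434]
eef_rot: [0.002, -0.145, 0.989, 0.001]
wrist_force: [-0.0, -0.0, -0.9]
opening: 0.597
grasp_force: 0.0
```

```bash
cat > look.py <<'E'
from h import *
c=camera("top");print("skillet",rim(c,[525,29])[0].round(1))
for s in stones(c):
    if s[1][1]>200 and s[1][0]<700:print(*s)
P=cloud(c);x=c["pixels"].astype(int);m=(np.hypot(P[...,0]-.525,P[...,1]-.028)<.068)&(P[...,2]>.07)&(P[...,2]<.1)
n,l,st,ce=cv2.connectedComponentsWithStats(m.astype(np.uint8))
for i in range(1,n):
    if st[i,4]>30:
        Q=P[l==i]*1000;print("in pan",Q.mean(0).round(0),"zmax",np.percentile(Q[:,2],97).round(0),st[i,4])
o=get_obs();print(o["eef_pos"].round(4),o["opening"].round(3),o["grasp_force"].round(1))
E
python3 look.py
```

```text
skillet [525.4  28.3]
[203. 246.] [587.  276.1  21.2  39.7  24.3] 0.017 176
[160. 247.] [581.8 365.   26.8  32.9   8.7] 0.0171 151
[163. 283.] [506.8 353.4  30.8  30.4  16.3] 0.0167 197
[201. 285.] [505.1 273.9  29.4  28.8  30.2] 0.017 188
[204. 318.] [435.8 264.6  22.   37.4  73.5] 0.0169 185
in pan [490.  46.  77.] zmax 82.0 221Traceback (most recent call last):
  File "look.py", line 10, in <module>
    o=get_obs();print(o["eef_pos"].round(4),o["opening"].round(3),o["grasp_force"].round(1))
                                            ^^^^^^^^^^^^^^^^^^
AttributeError: 'float' object has no attribute 'round'
```

Call:
carry_out --plan '[[[0,0,-0.035,0,0,0,0.6],[0,0,-0.075,0,0,0,0.6],[0,0,-0.115,0,0,0,0.55],[0,0,-0.14,0,0,0,0.5],[0,0,-0.152,0,0,0,0.48]]]'

```text
time_s: 14.25
eef_pos: [0.5043, 0.3522, -0.0137]
eef_rot: [-0.002, -0.144, 0.99, -0.001]
wrist_force: [-1.3, -0.2, 0.1]
opening: 0.478
grasp_force: 0.0
```

Call:
carry_out --plan '[[[0,0,0,0,0,0,0.42],[0,0,0,0,0,0,0.38],[0,0,0,0,0,0,0.36],[0,0,0,0,0,0,0.34],[0,0,0,0,0,0,0.33]]]'

```text
time_s: 14.67
eef_pos: [0.5084, 0.3539, -0.008]
eef_rot: [0.003, -0.144, 0.99, 0.001]
wrist_force: [-0.2, -0.3, 6.0]
opening: 0.338
grasp_force: 30.3
```

Call:
carry_out --plan '[[[0,0,0.02,0,0,0,0.33],[0,0,0.055,0,0,0,0.33],[0,0,0.09,0,0,0,0.33],[0,0,0.125,0,0,0,0.33],[0,0,0.152,0,0,0,0.33]]]'

```text
time_s: 15.08
eef_pos: [0.5075, 0.3534, 0.1457]
eef_rot: [0.003, -0.144, 0.99, 0.001]
wrist_force: [0.1, 0.3, -0.3]
opening: 0.334
grasp_force: 30.0
```

Call:
carry_out --plan '[[[0.001,-0.025,0,0,0,-0.06,0.33],[0.003,-0.057,0,0,0,-0.12,0.33],[0.005,-0.089,0,0,0,-0.18,0.33],[0.007,-0.121,0,0,0,-0.24,0.33],[0.009,-0.153,0,0,0,-0.292,0.33]]]'

```text
time_s: 15.5
eef_pos: [0.5156, 0.1986, 0.1425]
eef_rot: [0.001, 0.003, 1.0, 0.0]
wrist_force: [0.9, 0.0, 0.2]
opening: 0.338
grasp_force: 30.0
```

Call:
carry_out --plan '[[[0.002,-0.032,0,0,0,0,0.33],[0.004,-0.064,0,0,0,0,0.33],[0.006,-0.096,0,0,0,0,0.33],[0.008,-0.128,0,0,0,0,0.33],[0.01,-0.152,0,0,0,0,0.33]]]'

```text
time_s: 15.92
eef_pos: [0.5258, 0.0453, 0.1425]
eef_rot: [0.001, 0.002, 1.0, -0.0]
wrist_force: [0.0, -0.2, -0.3]
opening: 0.333
grasp_force: 30.0
```

Call:
carry_out --plan '[[[0,0,0,0,0,0,0.33],[0,0,-0.03,0,0,0,0.33],[0,0,-0.06,0,0,0,0.33],[0,0,-0.08,0,0,0,0.33],[0,0,-0.086,0,0,0,0.33]]]'

```text
time_s: 16.33
eef_pos: [0.523, 0.0485, 0.0525]
eef_rot: [-0.002, 0.001, 1.0, 0.0]
wrist_force: [-0.4, 0.6, -1.6]
opening: 0.339
grasp_force: 30.1
```

Call:
carry_out --plan '[[[0,0,0,0,0,0,0.36],[0,0,0,0,0,0,0.41],[0,0,0.015,0,0,0,0.41],[0,0,0.05,0,0,0,0.41],[0,0,0.086,0,0,0,0.45]]]'

```text
time_s: 16.75
eef_pos: [0.5249, 0.0481, 0.1427]
eef_rot: [-0.0, 0.001, 1.0, 0.0]
wrist_force: [1.2, 0.2, 0.3]
opening: 0.45
grasp_force: 0.0
```

Call:
carry_out --plan '[[[0.005,0.025,0,0,0,0,0.55],[0.011,0.058,0,0,0,0,0.6],[0.017,0.091,0,0,0,0,0.65],[0.023,0.124,0,0,0,0,0.65],[0.029,0.157,0,0,0,0,0.65]]]'

```text
time_s: 17.17
eef_pos: [0.5557, 0.2068, 0.144]
eef_rot: [0.002, 0.001, 1.0, 0.0]
wrist_force: [1.4, 0.1, 0.6]
opening: 0.65
grasp_force: 0.0
```

Call:
carry_out --plan '[[[0.005,0.033,0,0,0,0,0.65],[0.011,0.066,0,0,0,0,0.65],[0.017,0.099,0,0,0,0,0.65],[0.023,0.132,0,0,0,0,0.65],[0.0265,0.16,0,0,0,0,0.65]]]'

```text
time_s: 17.58
eef_pos: [0.5819, 0.368, 0.144]
eef_rot: [0.002, 0.001, 1.0, 0.001]
wrist_force: [0.5, 0.0, -0.3]
opening: 0.649
grasp_force: 0.0
```

```bash
sed -i 's/^o=get_obs.*/o=get_obs();print(np.round(o["eef_pos"],4),round(o["opening"],3),round(o["grasp_force"],1))/' look.py; python3 look.py
```

```text
skillet [525.4  28.4]
[203. 246.] [587.7 276.2  21.3  39.3  25.7] 0.0166 177
[160. 248.] [580.3 365.3  30.2  31.5   3.8] 0.0172 182
[201. 285.] [505.5 274.1  29.4  29.1  28.1] 0.0169 189
[204. 318.] [435.8 264.3  20.9  37.4  73.3] 0.0165 179
in pan [506.  47.  77.] zmax 82.0 445
[0.5814 0.3725 0.144 ] 0.653 0.0
```

Call:
carry_out --plan '[[[0,0,-0.035,0,0,0,0.65],[0,0,-0.075,0,0,0,0.65],[0,0,-0.115,0,0,0,0.6],[0,0,-0.14,0,0,0,0.55],[0,0,-0.153,0,0,0,0.52]]]'

```text
time_s: 18.05
eef_pos: [0.5789, 0.3643, -0.0146]
eef_rot: [-0.002, 0.001, 1.0, -0.001]
wrist_force: [-0.5, -0.7, -0.1]
opening: 0.517
grasp_force: 0.0
```

Call:
carry_out --plan '[[[0,0,0,0,0,0,0.47],[0,0,0,0,0,0,0.43],[0,0,0,0,0,0,0.4],[0,0,0,0,0,0,0.38],[0,0,0,0,0,0,0.375]]]'

```text
time_s: 18.47
eef_pos: [0.5831, 0.3659, -0.0086]
eef_rot: [0.003, 0.001, 1.0, 0.001]
wrist_force: [-0.4, -0.2, 6.6]
opening: 0.382
grasp_force: 20.2
```

Call:
carry_out --plan '[[[0,0,0.02,0,0,0,0.375],[0,0,0.055,0,0,0,0.375],[0,0,0.09,0,0,0,0.375],[0,0,0.125,0,0,0,0.375],[0,0,0.153,0,0,0,0.375]]]'

```text
time_s: 18.88
eef_pos: [0.5818, 0.3653, 0.1455]
eef_rot: [0.002, 0.001, 1.0, 0.001]
wrist_force: [0.3, -0.1, 0.2]
opening: 0.38
grasp_force: 20.0
```

Call:
carry_out --plan '[[[-0.002,-0.026,0,0,0,0,0.375],[-0.004,-0.06,0,0,0,0,0.375],[-0.006,-0.094,0,0,0,0,0.375],[-0.008,-0.128,0,0,0,0,0.375],[-0.01,-0.162,0,0,0,0,0.375]]]'

```text
time_s: 19.3
eef_pos: [0.5708, 0.2016, 0.1423]
eef_rot: [0.001, 0.001, 1.0, 0.0]
wrist_force: [1.0, -0.2, -0.6]
opening: 0.379
grasp_force: 20.0
```

Call:
carry_out --plan '[[[-0.002,-0.034,0,0,0,0,0.375],[-0.004,-0.068,0,0,0,0,0.375],[-0.006,-0.102,0,0,0,0,0.375],[-0.008,-0.136,0,0,0,0,0.375],[-0.009,-0.157,0,0,0,0,0.375]]]'

```text
time_s: 19.72
eef_pos: [0.5619, 0.0427, 0.1423]
eef_rot: [0.001, 0.002, 1.0, -0.001]
wrist_force: [0.8, 0.3, -0.4]
opening: 0.38
grasp_force: 20.0
```

Call:
carry_out --plan '[[[0,0,0,0,0,0,0.375],[0,0,-0.03,0,0,0,0.375],[0,0,-0.06,0,0,0,0.375],[0,0,-0.08,0,0,0,0.375],[0,0,-0.087,0,0,0,0.375]]]'

```text
time_s: 20.13
eef_pos: [0.5595, 0.0465, 0.0513]
eef_rot: [-0.002, 0.001, 1.0, 0.0]
wrist_force: [-3.8, 0.1, 9.3]
opening: 0.38
grasp_force: 21.2
```

Call:
carry_out --plan '[[[0,0,0,0,0,0,0.41],[0,0,0,0,0,0,0.44],[0,0,0.017,0,0,0,0.44],[0,0,0.052,0,0,0,0.44],[0,0,0.087,0,0,0,0.45]]]'

```text
time_s: 20.55
eef_pos: [0.5616, 0.0461, 0.1429]
eef_rot: [0.0, 0.001, 1.0, 0.0]
wrist_force: [1.3, -0.1, 0.5]
opening: 0.447
grasp_force: 0.0
```

Call:
carry_out --plan '[[[-0.012,0.02,0,0,0,-0.06,0.5],[-0.025,0.043,0,0,0,-0.12,0.55],[-0.038,0.066,0,0,0,-0.18,0.55],[-0.05,0.087,0,0,0,-0.24,0.55],[-0.063,0.109,0,0,0,-0.29,0.55]]]'

```text
time_s: 20.97
eef_pos: [0.4996, 0.156, 0.1436]
eef_rot: [0.002, 0.147, 0.989, 0.001]
wrist_force: [-0.2, -0.5, 0.1]
opening: 0.553
grasp_force: 0.0
```

Call:
carry_out --plan '[[[-0.013,0.023,0,0,0,0,0.55],[-0.026,0.046,0,0,0,0,0.55],[-0.039,0.069,0,0,0,0,0.55],[-0.052,0.092,0,0,0,0,0.55],[-0.0625,0.1095,0,0,0,0,0.55]]]'

```text
time_s: 21.38
eef_pos: [0.4364, 0.2666, 0.1435]
eef_rot: [0.002, 0.145, 0.989, 0.001]
wrist_force: [0.4, 0.4, 0.1]
opening: 0.552
grasp_force: 0.0
```

```bash
python3 look.py
```

```text
skillet [525.3  28.4]
[202. 246.] [587.6 276.3  21.8  39.1  25.8] 0.0168 175
[201. 284.] [505.2 274.1  28.7  29.   29.7] 0.0169 184
in pan [557.  46.  77.] zmax 81.0 214
in pan [506.  47.  77.] zmax 82.0 440
[0.4346 0.2688 0.1433] 0.551 0.0
```

```bash
python3 - <<'E'
from h import *
c=camera("side");P=cloud(c);g=c["pixels"].astype(int)
m=(P[...,2]>.012)&(P[...,2]<.024)&(g.max(2)<160)&(np.ptp(g,axis=2)<40)&(P[...,0]<.48)&(P[...,0]>.38)&(P[...,1]>.2)&(P[...,1]<.4)
n,l,st,ce=cv2.connectedComponentsWithStats(m.astype(np.uint8))
for i in range(1,n):
    if st[i,4]>20:print(ce[i],st[i,4],cv2.minAreaRect((P[l==i][:,:2]*1000).astype(np.float32)))
E
```

```text
[305.46303502 385.31906615] 257 ((436.22979736328125, 268.82867431640625), (23.393396377563477, 40.5894889831543), 74.49449157714844)
```

Call:
carry_out --plan '[[[0,0,-0.035,0,0,0,0.55],[0,0,-0.075,0,0,0,0.5],[0,0,-0.115,0,0,0,0.45],[0,0,-0.138,0,0,0,0.4],[0,0,-0.147,0,0,0,0.38]]]'

```text
time_s: 21.9
eef_pos: [0.4348, 0.2632, -0.0085]
eef_rot: [-0.002, 0.146, 0.989, -0.001]
wrist_force: [-0.9, -0.6, 0.7]
opening: 0.381
grasp_force: 0.0
```

Call:
carry_out --plan '[[[0,0,0,0,0,0,0.33],[0,0,0,0,0,0,0.29],[0,0,0,0,0,0,0.27],[0,0,0,0,0,0,0.25],[0,0,0,0,0,0,0.235]]]'

```text
time_s: 22.32
eef_pos: [0.4385, 0.2649, -0.0037]
eef_rot: [0.002, 0.146, 0.989, 0.001]
wrist_force: [0.0, -0.5, 7.4]
opening: 0.235
grasp_force: 19.7
```

Call:
carry_out --plan '[[[0,0,0.02,0,0,0,0.235],[0,0,0.055,0,0,0,0.235],[0,0,0.09,0,0,0,0.235],[0,0,0.125,0,0,0,0.235],[0,0,0.147,0,0,0,0.235]]]'

```text
time_s: 22.73
eef_pos: [0.4379, 0.265, 0.1458]
eef_rot: [0.003, 0.146, 0.989, 0.001]
wrist_force: [1.3, 0.4, -0.1]
opening: 0.236
grasp_force: 18.7
```

Call:
carry_out --plan '[[[0.006,-0.026,0,0,0,0.06,0.235],[0.012,-0.053,0,0,0,0.12,0.235],[0.018,-0.08,0,0,0,0.18,0.235],[0.024,-0.107,0,0,0,0.24,0.235],[0.03,-0.134,0,0,0,0.29,0.235]]]'

```text
time_s: 23.15
eef_pos: [0.4666, 0.1293, 0.1421]
eef_rot: [0.001, -0.0, 1.0, 0.0]
wrist_force: [-0.2, 0.4, 0.0]
opening: 0.239
grasp_force: 18.7
```

Call:
carry_out --plan '[[[0.006,-0.028,0,0,0,0,0.235],[0.012,-0.056,0,0,0,0,0.235],[0.018,-0.084,0,0,0,0,0.235],[0.024,-0.112,0,0,0,0,0.235],[0.0275,-0.127,0,0,0,0,0.235]]]'

```text
time_s: 23.57
eef_pos: [0.4946, 0.0005, 0.1421]
eef_rot: [0.001, 0.002, 1.0, -0.001]
wrist_force: [-0.5, -0.8, -0.4]
opening: 0.238
grasp_force: 18.8
```

Call:
carry_out --plan '[[[0,0,0,0,0,0,0.235],[0,0,-0.03,0,0,0,0.235],[0,0,-0.055,0,0,0,0.235],[0,0,-0.07,0,0,0,0.235],[0,0,-0.077,0,0,0,0.235]]]'

```text
time_s: 23.98
eef_pos: [0.4919, 0.0045, 0.0621]
eef_rot: [-0.002, 0.001, 1.0, 0.001]
wrist_force: [-0.0, 0.1, 0.2]
opening: 0.235
grasp_force: 18.8
```

Call:
carry_out --plan '[[[0,0,0,0,0,0,0.27],[0,0,0,0,0,0,0.3],[0,0,0.017,0,0,0,0.3],[0,0,0.047,0,0,0,0.3],[0,0,0.077,0,0,0,0.35]]]'

```text
time_s: 24.4
eef_pos: [0.4936, 0.0036, 0.1427]
eef_rot: [0.0, 0.001, 1.0, 0.0]
wrist_force: [0.3, -0.1, 0.2]
opening: 0.345
grasp_force: 0.0
```

Call:
carry_out --plan '[[[0.009,0.025,0,0,0,-0.11,0.4],[0.018,0.053,0,0,0,-0.225,0.5],[0.028,0.081,0,0,0,-0.34,0.55],[0.038,0.109,0,0,0,-0.455,0.55],[0.047,0.137,0,0,0,-0.57,0.55]]]'

```text
time_s: 24.82
eef_pos: [0.5422, 0.1421, 0.1433]
eef_rot: [0.002, 0.285, 0.958, 0.001]
wrist_force: [0.4, 0.3, 0.3]
opening: 0.55
grasp_force: 0.0
```

Call:
carry_out --plan '[[[0.009,0.028,0,0,0,-0.11,0.55],[0.018,0.056,0,0,0,-0.225,0.55],[0.028,0.084,0,0,0,-0.34,0.55],[0.038,0.112,0,0,0,-0.455,0.55],[0.047,0.1355,0,0,0,-0.564,0.55]]]'

```text
time_s: 25.23
eef_pos: [0.5887, 0.2786, 0.1432]
eef_rot: [0.001, 0.54, 0.842, 0.001]
wrist_force: [1.0, -0.3, -0.5]
opening: 0.549
grasp_force: 0.0
```

```bash
python3 look.py
```

```text
skillet [525.5  28.5]
[206. 245.] [589.4 270.3  21.   27.3  21.1] 0.0168 112
in pan [557.  46.  77.] zmax 82.0 210
in pan [506.  47.  77.] zmax 81.0 441
in pan [490.   5.  77.] zmax 81.0 218
[0.5897 0.2821 0.1434] 0.549 0.0
```

Call:
carry_out --plan '[[[0,0,-0.035,0,0,0,0.55],[0,0,-0.075,0,0,0,0.5],[0,0,-0.115,0,0,0,0.45],[0,0,-0.138,0,0,0,0.4],[0,0,-0.145,0,0,0,0.38]]]'

```text
time_s: 25.7
eef_pos: [0.5847, 0.2752, -0.0077]
eef_rot: [-0.002, 0.538, 0.843, -0.002]
wrist_force: [-0.4, -1.0, 0.1]
opening: 0.378
grasp_force: 0.0
```

Call:
carry_out --plan '[[[0,0,0,0,0,0,0.33],[0,0,0,0,0,0,0.29],[0,0,0,0,0,0,0.27],[0,0,0,0,0,0,0.25],[0,0,0,0,0,0,0.235]]]'

```text
time_s: 26.12
eef_pos: [0.5892, 0.2762, -0.0019]
eef_rot: [0.001, 0.538, 0.843, 0.001]
wrist_force: [0.1, 0.7, 0.1]
opening: 0.232
grasp_force: 0.0
```

Call:
carry_out --plan '[[[0,0,0.02,0,0,0,0.235],[0,0,0.055,0,0,0,0.235],[0,0,0.09,0,0,0,0.235],[0,0,0.125,0,0,0,0.235],[0,0,0.145,0,0,0,0.235]]]'

```text
time_s: 26.53
eef_pos: [0.5899, 0.2765, 0.1468]
eef_rot: [0.002, 0.538, 0.843, 0.003]
wrist_force: [0.7, 1.0, 0.2]
opening: 0.23
grasp_force: 0.0
```

Call:
carry_out --plan '[[[-0.002,-0.026,0,0,0,-0.08,0.235],[-0.005,-0.053,0,0,0,-0.17,0.235],[-0.008,-0.08,0,0,0,-0.26,0.235],[-0.011,-0.107,0,0,0,-0.35,0.235],[-0.014,-0.135,0,0,0,-0.436,0.235]]]'

```text
time_s: 26.95
eef_pos: [0.5737, 0.1399, 0.1421]
eef_rot: [0.001, 0.709, 0.705, 0.001]
wrist_force: [0.2, -0.5, 0.0]
opening: 0.234
grasp_force: 0.0
```

Call:
carry_out --plan '[[[-0.003,-0.028,0,0,0,0,0.235],[-0.006,-0.057,0,0,0,0,0.235],[-0.009,-0.086,0,0,0,0,0.235],[-0.012,-0.115,0,0,0,0,0.235],[-0.013,-0.1345,0,0,0,0,0.235]]]'

```text
time_s: 27.37
eef_pos: [0.5606, 0.0038, 0.142]
eef_rot: [0.001, 0.708, 0.706, 0.0]
wrist_force: [0.7, 0.5, 0.5]
opening: 0.233
grasp_force: 0.0
```

```bash
python3 look.py
```

```text
skillet [525.6  29.3]
[203. 246.] [587.1 275.8  21.   39.2  24.4] 0.0166 184
[201. 285.] [505.1 274.   29.5  29.3  30.3] 0.0173 185
in pan [557.  46.  77.] zmax 81.0 215
in pan [512.  47.  77.] zmax 82.0 358
in pan [494.   5.  77.] zmax 80.0 169
[0.5609 0.0012 0.142 ] 0.234 0.0
```

Call:
carry_out --plan '[[[0.002,0.026,0,0,0,0.08,0.4],[0.005,0.053,0,0,0,0.17,0.5],[0.008,0.08,0,0,0,0.26,0.5],[0.011,0.107,0,0,0,0.35,0.5],[0.014,0.135,0,0,0,0.43,0.5]]]'

```text
time_s: 27.83
eef_pos: [0.5751, 0.1425, 0.1419]
eef_rot: [0.001, 0.539, 0.842, 0.0]
wrist_force: [0.3, -0.5, -0.2]
opening: 0.504
grasp_force: 0.0
```

Call:
carry_out --plan '[[[0.003,0.028,0,0,0,0,0.5],[0.006,0.057,0,0,0,0,0.5],[0.009,0.086,0,0,0,0,0.5],[0.012,0.115,0,0,0,0,0.5],[0.013,0.1345,0,0,0,0,0.5]]]'

```text
time_s: 28.25
eef_pos: [0.5879, 0.2788, 0.142]
eef_rot: [0.0, 0.54, 0.842, 0.001]
wrist_force: [0.8, -0.9, 0.0]
opening: 0.501
grasp_force: 0.0
```

Call:
carry_out --plan '[[[0,0,-0.035,0,0,0,0.5],[0,0,-0.075,0,0,0,0.5],[0,0,-0.115,0,0,0,0.45],[0,0,-0.14,0,0,0,0.4],[0,0,-0.148,0,0,0,0.38]]]'

```text
time_s: 28.67
eef_pos: [0.5839, 0.2751, -0.0118]
eef_rot: [-0.003, 0.541, 0.841, -0.003]
wrist_force: [-0.3, -1.4, -0.3]
opening: 0.38
grasp_force: 0.0
```

Call:
carry_out --plan '[[[0,0,-0.002,0,0,0,0.35],[0,0,-0.005,0,0,0,0.32],[0,0,-0.005,0,0,0,0.28],[0,0,-0.005,0,0,0,0.25],[0,0,-0.005,0,0,0,0.235]]]'

```text
time_s: 29.08
eef_pos: [0.5895, 0.2763, -0.0097]
eef_rot: [0.001, 0.541, 0.841, 0.001]
wrist_force: [0.1, 1.0, 3.5]
opening: 0.241
grasp_force: 34.3
```

Call:
carry_out --plan '[[[0,0,0.02,0,0,0,0.24],[0,0,0.055,0,0,0,0.24],[0,0,0.09,0,0,0,0.24],[0,0,0.125,0,0,0,0.24],[0,0,0.153,0,0,0,0.24]]]'

```text
time_s: 29.5
eef_pos: [0.5888, 0.2761, 0.1452]
eef_rot: [0.001, 0.541, 0.841, 0.002]
wrist_force: [0.7, 0.1, -0.4]
opening: 0.244
grasp_force: 33.9
```

Call:
carry_out --plan '[[[-0.002,-0.026,0,0,0,-0.08,0.24],[-0.005,-0.053,0,0,0,-0.17,0.24],[-0.008,-0.08,0,0,0,-0.26,0.24],[-0.011,-0.107,0,0,0,-0.35,0.24],[-0.014,-0.135,0,0,0,-0.436,0.24]]]'

```text
time_s: 29.92
eef_pos: [0.5738, 0.1399, 0.1422]
eef_rot: [0.001, 0.711, 0.703, 0.001]
wrist_force: [1.2, -0.5, 0.3]
opening: 0.241
grasp_force: 33.9
```

Call:
carry_out --plan '[[[-0.003,-0.028,0,0,0,0,0.24],[-0.006,-0.057,0,0,0,0,0.24],[-0.009,-0.086,0,0,0,0,0.24],[-0.012,-0.115,0,0,0,0,0.24],[-0.013,-0.1345,0,0,0,0,0.24]]]'

```text
time_s: 30.33
eef_pos: [0.5606, 0.0038, 0.1421]
eef_rot: [0.001, 0.71, 0.704, 0.0]
wrist_force: [0.0, 0.1, -0.5]
opening: 0.247
grasp_force: 33.9
```

Call:
carry_out --plan '[[[0,0,0,0,0,0,0.24],[0,0,-0.03,0,0,0,0.24],[0,0,-0.06,0,0,0,0.24],[0,0,-0.076,0,0,0,0.24],[0,0,-0.083,0,0,0,0.24]]]'

```text
time_s: 30.75
eef_pos: [0.5589, 0.0072, 0.0557]
eef_rot: [-0.002, 0.71, 0.704, -0.001]
wrist_force: [-0.4, -0.3, -0.9]
opening: 0.243
grasp_force: 33.9
```

Call:
carry_out --plan '[[[0,0,0,0,0,0,0.27],[0,0,0,0,0,0,0.3],[0,0,0.02,0,0,0,0.3],[0,0,0.05,0,0,0,0.3],[0,0,0.083,0,0,0,0.35]]]'

```text
time_s: 31.17
eef_pos: [0.5606, 0.0066, 0.1426]
eef_rot: [-0.0, 0.71, 0.704, 0.0]
wrist_force: [0.8, -0.6, 0.6]
opening: 0.348
grasp_force: 0.0
```

```bash
python3 look.py
```

```text
skillet [526.1  29.5]
[201. 285.] [505.3 274.2  28.5  29.   30.8] 0.0166 190
in pan [529.  47.  77.] zmax 81.0 573
in pan [554.  22.  77.] zmax 83.0 33
in pan [494.   5.  77.] zmax 81.0 173
[0.5656 0.0059 0.1512] 0.352 0.0
```

Call:
carry_out --plan '[[[-0.005,0.026,0,0,0,0.1,0.4],[-0.011,0.053,0,0,0,0.21,0.5],[-0.017,0.08,0,0,0,0.32,0.6],[-0.023,0.107,0,0,0,0.43,0.6],[-0.028,0.134,0,0,0,0.525,0.6]]]'

```text
time_s: 31.63
eef_pos: [0.5336, 0.1418, 0.1433]
eef_rot: [0.002, 0.5, 0.866, 0.001]
wrist_force: [0.3, 0.7, -1.0]
opening: 0.601
grasp_force: 0.0
```

Call:
carry_out --plan '[[[-0.006,0.028,0,0,0,0,0.6],[-0.012,0.057,0,0,0,0,0.6],[-0.018,0.086,0,0,0,0,0.6],[-0.024,0.115,0,0,0,0,0.6],[-0.027,0.1335,0,0,0,0,0.6]]]'

```text
time_s: 32.05
eef_pos: [0.5059, 0.277, 0.1433]
eef_rot: [0.001, 0.502, 0.865, 0.002]
wrist_force: [0.6, 0.5, 0.4]
opening: 0.596
grasp_force: 0.0
```

Call:
carry_out --plan '[[[0,0,-0.035,0,0,0,0.6],[0,0,-0.075,0,0,0,0.6],[0,0,-0.115,0,0,0,0.55],[0,0,-0.14,0,0,0,0.5],[0,0,-0.153,0,0,0,0.48]]]'

```text
time_s: 32.47
eef_pos: [0.5043, 0.2738, -0.0142]
eef_rot: [-0.001, 0.503, 0.864, -0.001]
wrist_force: [-0.4, -0.1, -0.4]
opening: 0.484
grasp_force: 0.0
```

Call:
carry_out --plan '[[[0,0,0,0,0,0,0.42],[0,0,0,0,0,0,0.38],[0,0,0,0,0,0,0.36],[0,0,0,0,0,0,0.34],[0,0,0,0,0,0,0.33]]]'

```text
time_s: 32.88
eef_pos: [0.508, 0.2746, -0.0093]
eef_rot: [0.002, 0.503, 0.864, 0.002]
wrist_force: [-0.1, -0.2, 6.9]
opening: 0.339
grasp_force: 32.2
```

Call:
carry_out --plan '[[[0,0,0.02,0,0,0,0.33],[0,0,0.055,0,0,0,0.33],[0,0,0.09,0,0,0,0.33],[0,0,0.125,0,0,0,0.33],[0,0,0.153,0,0,0,0.33]]]'

```text
time_s: 33.3
eef_pos: [0.507, 0.2742, 0.1453]
eef_rot: [0.002, 0.503, 0.864, 0.002]
wrist_force: [0.5, -0.2, -0.9]
opening: 0.336
grasp_force: 31.9
```

Held. I'll carry it over while turning, and lower it to about 10 mm above the floor.

Call:
carry_out --plan '[[[0.002,-0.026,0,0,0,0.1,0.33],[0.005,-0.053,0,0,0,0.21,0.33],[0.007,-0.08,0,0,0,0.32,0.33],[0.01,-0.107,0,0,0,0.43,0.33],[0.012,-0.135,0,0,0,0.53,0.33]]]'

```text
time_s: 33.72
eef_pos: [0.5184, 0.1378, 0.1426]
eef_rot: [0.002, 0.256, 0.967, 0.0]
wrist_force: [1.2, 0.1, -0.4]
opening: 0.338
grasp_force: 31.9
```

Call:
carry_out --plan '[[[0.002,-0.028,0,0,0,0.1,0.33],[0.005,-0.057,0,0,0,0.21,0.33],[0.007,-0.086,0,0,0,0.32,0.33],[0.01,-0.115,0,0,0,0.43,0.33],[0.012,-0.135,0,0,0,0.522,0.33]]]'

```text
time_s: 34.13
eef_pos: [0.5305, 0.0012, 0.1425]
eef_rot: [0.002, -0.001, 1.0, -0.001]
wrist_force: [-0.6, 0.3, -0.3]
opening: 0.343
grasp_force: 31.9
```

Call:
carry_out --plan '[[[0,0,0,0,0,0,0.33],[0,0,-0.03,0,0,0,0.33],[0,0,-0.055,0,0,0,0.33],[0,0,-0.072,0,0,0,0.33],[0,0,-0.08,0,0,0,0.33]]]'

```text
time_s: 34.55
eef_pos: [0.5283, 0.0046, 0.0593]
eef_rot: [-0.001, 0.002, 1.0, 0.0]
wrist_force: [-0.4, -0.1, -0.8]
opening: 0.335
grasp_force: 32.0
```

Call:
carry_out --plan '[[[0,0,0,0,0,0,0.36],[0,0,0,0,0,0,0.4],[0,0,0.02,0,0,0,0.4],[0,0,0.05,0,0,0,0.4],[0,0,0.08,0,0,0,0.45]]]'

```text
time_s: 34.97
eef_pos: [0.5299, 0.004, 0.1431]
eef_rot: [0.0, 0.001, 1.0, -0.0]
wrist_force: [0.2, 0.1, 0.3]
opening: 0.446
grasp_force: 0.0
```

Call:
carry_out --plan '[[[-0.03,-0.01,0,0,0,0,0.45],[-0.06,-0.02,0,0,0,0,0.45],[-0.09,-0.03,0,0,0,0,0.45],[-0.11,-0.04,0,0,0,0,0.45],[-0.11,-0.04,0,0,0,0,0.45]]]'

```text
time_s: 35.38
eef_pos: [0.4176, -0.0369, 0.1423]
eef_rot: [0.001, 0.001, 1.0, -0.001]
wrist_force: [-0.5, 0.0, -0.3]
opening: 0.449
grasp_force: 0.0
```

```bash
python3 look.py; python3 -c "
from h import *
c=camera('top');save(c,'t6.png',(250,200,450,400),3)"
```

```text
skillet [525.3  28. ]
in pan [557.  46.  77.] zmax 82.0 211
in pan [559.   9.  77.] zmax 81.0 210
in pan [506.  47.  77.] zmax 82.0 447
in pan [517.   6.  76.] zmax 81.0 307
[ 0.4197 -0.0368  0.1427] 0.452 0.0
```

View pics/t6.png

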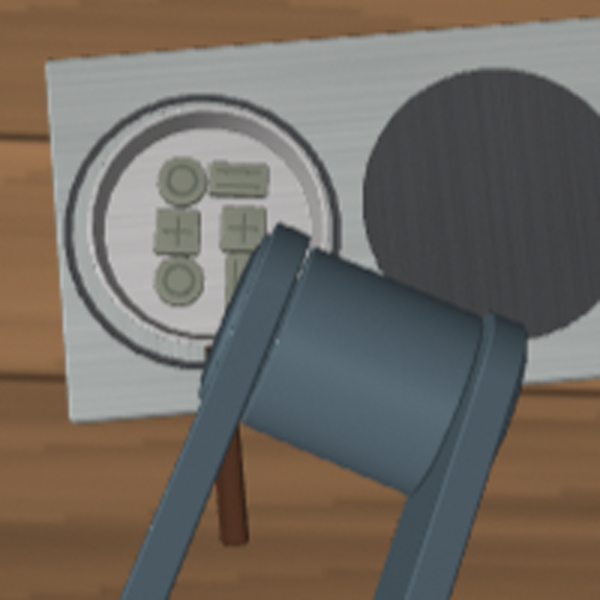

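All six carvings lie flat in the pan, and the handle runs from crop (209,348) to its end at (233,545). I'll measure the handle line.

```bash
python3 - <<'E'
from h import *
c=camera("top")
w=lambda u,v:world(c,250+u/3-.33,200+v/3-.33,.097)[:2]
P=cloud(c);g=c["pixels"].astype(int)
m=(g[...,0]<130)&(g[...,0]>g[...,2]+20)&(abs(P[...,2]-.096)<.008)&(P[...,0]<.45)&(abs(P[...,1])<.1)
Q=P[m][:,:2];print(len(Q));f=cv2.fitLine(Q.astype(np.float32),cv2.DIST_HUBER,0,.001,.001).ravel();print(f, Q.min(0),Q.max(0))
e=w(233,543);d=e-[.5254,.0283];print(e,np.hypot(*d),np.degrees(np.arctan2(*-d[::-1])))
E
```

```text
294
[0.9999821  0.00597636 0.3531466  0.0075372 ] [ 0.31991457 -0.00282738] [0.4433409  0.02590585]
[0.32101528 0.00629595] 0.20556578903867304 6.1447926774516075
```

Call:
carry_out --plan '[[[-0.003,0.02,0,0,0,0.05,0.5],[-0.006,0.04,0,0,0,0.108,0.5],[-0.0085,0.052,0,0,0,0.108,0.5],[-0.0085,0.052,0,0,0,0.108,0.5],[-0.0085,0.052,-0.02,0,0,0.108,0.5]]]'

```text
time_s: 35.95
eef_pos: [0.4154, 0.0157, 0.1244]
eef_rot: [0.004, -0.054, 0.999, -0.001]
wrist_force: [1.0, 0.5, -0.4]
opening: 0.503
grasp_force: 0.0
```

Call:
carry_out --plan '[[[0,0,-0.025,0,0,0,0.5],[0,0,-0.04,0,0,0,0.5],[0,0,-0.052,0,0,0,0.5],[0,0,-0.052,0,0,0,0.4],[0,0,-0.052,0,0,0,0.3]]]'

```text
time_s: 36.37
eef_pos: [0.4116, 0.0157, 0.0688]
eef_rot: [-0.0, -0.053, 0.999, 0.0]
wrist_force: [0.6, -0.2, 0.4]
opening: 0.301
grasp_force: 0.0
```

Call:
carry_out --plan '[[[0,0,0,0,0,0,0.24],[0,0,0,0,0,0,0.22],[0,0,0,0,0,0,0.2],[0,0,0,0,0,0,0.17],[0,0,0,0,0,0,0.15]]]'

```text
time_s: 36.78
eef_pos: [0.4124, 0.0155, 0.0701]
eef_rot: [0.001, -0.053, 0.999, -0.0]
wrist_force: [-0.9, 0.7, 6.0]
opening: 0.186
grasp_force: 58.6
```

Call:
carry_out --plan '[[[0,0,0.001,0,0,0,0.15],[0.001,-0.006,0.002,0,0,0,0.15],[0.002,-0.016,0.002,0,0,0,0.15],[0.0035,-0.028,0.002,0,0,0,0.15],[0.005,-0.04,0.002,0,0,0,0.15]]]'

```text
time_s: 37.2
eef_pos: [0.415, -0.0241, 0.0702]
eef_rot: [-0.001, -0.054, 0.999, 0.001]
wrist_force: [-1.3, 4.8, -2.2]
opening: 0.18
grasp_force: 59.5
```

Call:
carry_out --plan '[[[0.0015,-0.0125,0,0,0,0,0.15],[0.003,-0.025,0,0,0,0,0.15],[0.0045,-0.0375,0,0,0,0,0.15],[0.006,-0.05,0,0,0,0,0.15],[0.0075,-0.0625,0,0,0,0,0.15]]]'

```text
time_s: 37.62
eef_pos: [0.4224, -0.0866, 0.0702]
eef_rot: [-0.001, -0.054, 0.999, 0.001]
wrist_force: [-1.6, 4.5, -1.5]
opening: 0.183
grasp_force: 59.5
```

Call:
carry_out --plan '[[[0.0015,-0.0125,0,0,0,0,0.15],[0.003,-0.025,0,0,0,0,0.15],[0.0045,-0.0375,0,0,0,0,0.15],[0.006,-0.05,0,0,0,0,0.15],[0.0075,-0.0625,0,0,0,0,0.15]]]'

```text
time_s: 38.03
eef_pos: [0.4309, -0.1503, 0.0706]
eef_rot: [-0.0, -0.053, 0.999, 0.0]
wrist_force: [-0.5, 3.5, -2.5]
opening: 0.185
grasp_force: 59.4
```

Call:
carry_out --plan '[[[0.0015,-0.012,0,0,0,0,0.15],[0.003,-0.022,0,0,0,0,0.15],[0.004,-0.031,0,0,0,0,0.15],[0.0045,-0.0365,0,0,0,0,0.15],[0.0045,-0.0365,0,0,0,0,0.15]]]'

```text
time_s: 38.45
eef_pos: [0.4359, -0.1871, 0.0709]
eef_rot: [0.0, -0.052, 0.999, -0.0]
wrist_force: [1.1, 1.9, -3.8]
opening: 0.181
grasp_force: 59.0
```

```bash
python3 - <<'E'
from h import *
c=camera("top");print(rim(c,[550,-173]),get_obs()["eef_pos"],get_obs()["wrist_force"]);save(c,"t7.png",(330,190,530,390),3)
E
```

```text
(array([ 548.61771838, -172.90095663]), 338) [ 0.43587438 -0.18640707  0.07085087] [ 1.09166809  1.78490511 -3.62454368]
```

View pics/t7.png

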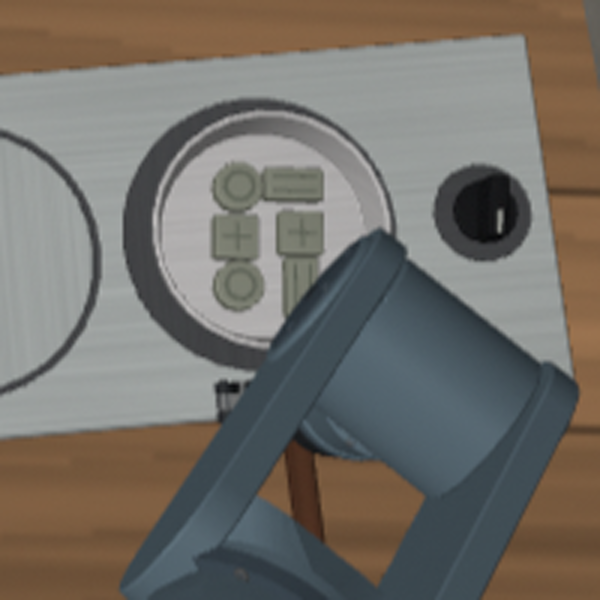

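The loaded pan is centred on the burner disc and the knob is at crop (490,212). I'll release the handle and go to the knob.

Call:
carry_out --plan '[[[0,0,0,0,0,0,0.25],[0,0,0,0,0,0,0.35],[0,0,0.005,0,0,0,0.45],[0,0,0.04,0,0,0,0.45],[0,0,0.079,0,0,0,0.45]]]'

```text
time_s: 38.92
eef_pos: [0.434, -0.1843, 0.1491]
eef_rot: [-0.002, -0.053, 0.999, 0.002]
wrist_force: [1.8, -0.4, 0.2]
opening: 0.452
grasp_force: 0.0
```

Call:
carry_out --plan '[[[0.025,-0.028,0.02,0,0,-0.05,0.45],[0.05,-0.055,0.02,0,0,-0.1,0.45],[0.075,-0.082,0.02,0,0,-0.138,0.45],[0.1,-0.11,0.02,0,0,-0.138,0.45],[0.125,-0.135,0.02,0,0,-0.138,0.45]]]'

```text
time_s: 39.33
eef_pos: [0.5622, -0.3225, 0.1712]
eef_rot: [0.001, 0.016, 1.0, -0.001]
wrist_force: [-0.1, -0.5, 0.9]
opening: 0.452
grasp_force: 0.0
```

Call:
carry_out --plan '[[[0.009,-0.005,0,0,0,0,0.45],[0.009,-0.005,0,0,0,0,0.45],[0.009,-0.005,0,0,0,0,0.45],[0.009,-0.005,0,0,0,0,0.45],[0.009,-0.005,0,0,0,0,0.45]]]'

```text
time_s: 39.75
eef_pos: [0.5691, -0.3247, 0.1702]
eef_rot: [-0.0, 0.016, 1.0, 0.0]
wrist_force: [0.7, 0.1, -1.0]
opening: 0.449
grasp_force: 0.0
```

```bash
python3 - <<'E'
from h import *
c=camera("top");print(rim(c,[549,-173]),get_obs()["eef_pos"],get_obs()["eef_rot"])
E
```

```text
(array([ 548.53531703, -172.28967115]), 462) [ 0.5691512  -0.32485742  0.17030062] [ 3.91411374e-05  1.56414583e-02  9.99877662e-01 -6.24217773e-05]
```

Call:
carry_out --plan '[[[0,0,-0.03,0,0,0,0.45],[0,0,-0.06,0,0,0,0.45],[0,0,-0.085,0,0,0,0.45],[0,0,-0.095,0,0,0,0.45],[0,0,-0.098,0,0,0,0.4]]]'

```text
time_s: 40.22
eef_pos: [0.5679, -0.3241, 0.0695]
eef_rot: [-0.002, 0.016, 1.0, 0.001]
wrist_force: [-0.5, -0.3, -0.8]
opening: 0.407
grasp_force: 0.0
```

Call:
carry_out --plan '[[[0,0,0,0,0,0,0.3],[0,0,0,0,0,0,0.22],[0,0,0,0,0,0,0.17],[0,0,0,0,0,0,0.13],[0,0,0,0,0,0,0.11]]]'

```text
time_s: 40.63
eef_pos: [0.5709, -0.3262, 0.0743]
eef_rot: [0.001, 0.016, 1.0, -0.001]
wrist_force: [-1.7, 2.6, 6.7]
opening: 0.136
grasp_force: 58.6
```

Call:
carry_out --plan '[[[0,0,0.001,0,0,-0.06,0.11],[0,0,0.001,0,0,-0.15,0.11],[0,0,0.001,0,0,-0.24,0.11],[0,0,0.001,0,0,-0.33,0.11],[0,0,0.001,0,0,-0.42,0.11]]]'

```text
time_s: 41.05
eef_pos: [0.5706, -0.3268, 0.0743]
eef_rot: [0.001, 0.226, 0.974, -0.001]
wrist_force: [-0.1, -0.5, 0.8]
opening: 0.134
grasp_force: 59.2
```

Call:
carry_out --plan '[[[0,0,0,0,0,-0.09,0.11],[0,0,0,0,0,-0.18,0.11],[0,0,0,0,0,-0.27,0.11],[0,0,0,0,0,-0.36,0.11],[0,0,0,0,0,-0.45,0.11]]]'

```text
time_s: 41.47
eef_pos: [0.5701, -0.3273, 0.0743]
eef_rot: [0.001, 0.438, 0.899, -0.001]
wrist_force: [-1.8, -3.7, 1.7]
opening: 0.129
grasp_force: 59.2
```

Call:
carry_out --plan '[[[0,0,0,0,0,-0.09,0.11],[0,0,0,0,0,-0.18,0.11],[0,0,0,0,0,-0.27,0.11],[0,0,0,0,0,-0.34,0.11],[0,0,0,0,0,-0.4,0.11]]]'

```text
time_s: 41.88
eef_pos: [0.5695, -0.3277, 0.0743]
eef_rot: [0.001, 0.607, 0.794, -0.001]
wrist_force: [-2.6, -3.2, 0.9]
opening: 0.13
grasp_force: 59.7
```

```bash
python3 -c "
from h import *
o=get_obs();print(o['torque'],o['eef_rot'],np.degrees(2*np.arctan2(o['eef_rot'][1],o['eef_rot'][2])))"
```

```text
[-0.56978211  0.59075474  0.41880245] [ 0.00123701  0.60729284  0.79447613 -0.0012495 ] 74.78816305999295
```

Call:
carry_out --plan '[[[0,0,0,0,0,0,0.2],[0,0,0,0,0,0,0.35],[0,0,0,0,0,0,0.42],[0,0,0.03,0,0,0,0.42],[0,0,0.07,0,0,0,0.42]]]'

```text
time_s: 42.3
eef_pos: [0.5671, -0.3232, 0.1389]
eef_rot: [-0.005, 0.605, 0.796, 0.0]
wrist_force: [0.2, -0.7, -0.0]
opening: 0.417
grasp_force: 0.0
```

Call:
carry_out --plan '[[[0,0,0.04,0,0,0,0.42],[-0.03,0,0.06,0,0,0,0.42],[-0.065,0,0.08,0,0,0,0.42],[-0.1,0,0.08,0,0,0,0.42],[-0.13,0,0.08,0,0,0,0.42]]]'

```text
time_s: 42.72
eef_pos: [0.4389, -0.3259, 0.2249]
eef_rot: [0.002, 0.605, 0.796, -0.0]
wrist_force: [-1.1, -1.2, -0.3]
opening: 0.414
grasp_force: 0.0
```

Call:
carry_out --plan '[[[-0.03,0,0,0,0,0,0.42],[-0.06,0,0,0,0,0,0.42],[-0.06,0,0,0,0,0,0.42],[-0.06,0,0,0,0,0,0.42],[-0.06,0,0,0,0,0,0.42]]]'

```text
time_s: 43.13
eef_pos: [0.3803, -0.326, 0.2234]
eef_rot: [0.001, 0.606, 0.796, 0.0]
wrist_force: [-0.5, 0.0, 0.4]
opening: 0.419
grasp_force: 0.0
```

```bash
python3 - <<'E'
from h import *
c=camera("top");print(rim(c,[549,-173]));save(c,"t8.png",(330,190,530,390),3)
P=cloud(c);z=P[...,2];m=(z>.0905)&(z<.103);m[:,:472]=0;m[:,512:]=0;m[:230]=0;m[285:]=0;Q=P[m][:,:2]
v=np.linalg.svd(Q-Q.mean(0),full_matrices=0)[2][0];print(Q.mean(0),len(Q),"bar deg",np.degrees(np.arctan2(v[1],v[0])))
E
```

```text
(array([ 548.63658406, -172.22648039]), 479)
[ 0.56932244 -0.32466235] 143 bar deg -74.39604884620452
```

View pics/t8.png

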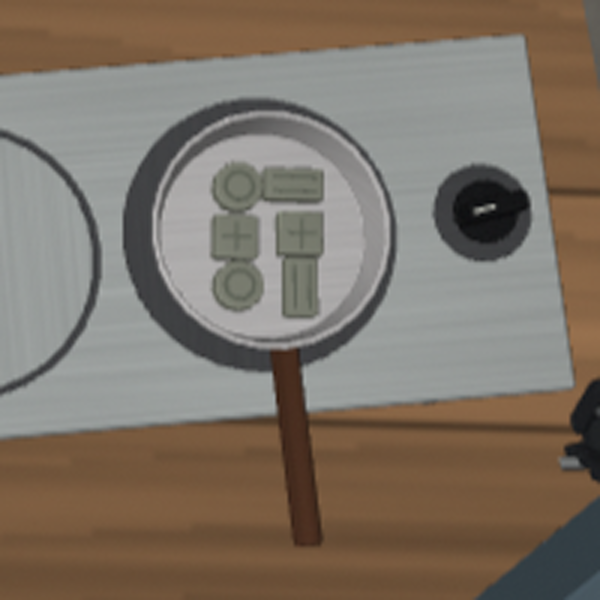

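The bar of the knob is at -74.4°, about 81° from the stove's x (1.41 rad, at its stop). The pan sits on the disc with all six carvings in it, and the gripper is clear.

```bash
python3 -c "
from bench import hand_in
print(hand_in())"
```

```text
the job is handed in; nothing more can be done
None
```

I handed the job in: all six carvings are in the skillet, it is back on the burner disc (about 2 mm off centre by camera), and the knob is at its stop; no verdict came back from the hand-in.

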